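# Make up two practical kits from the bench stock

## Robot

A 7-joint arm with a two-finger parallel gripper is mounted at the origin on the work surface. World frame = base frame: x ahead of the robot, y to its left, z up, the work surface at z = 0. Lengths are in mm, angles in rad, forces in N, time in s.
With the tool pointing down it reaches from about 400 to 850 mm from the base axis. Payload 4.4 kg.
Tool frame: the origin (TCP) lies on the mounting face of the last link; the fingertips stand 199 mm ahead of it and the grasp point (between the pads) lies 180 mm ahead of it; z points along the fingers, y is the direction in which the jaws open and shut (so a half turn about z gives the same grasp; the last joint's range is limited). The gripper opens to 94 mm and grips with 3 to 60 N. Pads are 16 mm wide; open, the fingers measure 119 mm over their backs; the gripper's body (75 mm by 177 mm) begins 78 mm behind the grasp point.
Start: joints at [1.145, 0.628, 0.038, 1.517, -0.027, 0.996, -0.02], TCP at [228.878, -608.383, 404.678] pointing down, gripper open.
Joint ranges: [-3.06, 3.06], [-0.37, 2.12], [-1.25, 1.32], [0.18, 2.47], [-1.1, 4.24], [0.23, 1.98], [-2.94, 2.94]. Speed limits (rad/s): [2.57, 2.57, 3.14, 3.14, 3.14, 3.14, 3.14].

## Interface

Orientations are given as a unit quaternion [x, y, z, w].
In Python, from workcell import read_state, vision, workorder gives the robot as it stands.
- The arm moves only by the tool drive_tool, never from a script. Its argument "plan" is a list of rows, each a list of 7 numbers: the turn, a rotation vector about the tool's x, y, z in rad, then the shift along the tool's x, y, z in cm, then the finger opening in cm, from 0 to 9.4. A call has 1 to 5 rows; each row is the pose to reach, as a shift and turn from the pose commanded when the call began, along the tool's axes at that moment; what a row does not reach only later rows make up. A row lasts 1/10 s, in which the tool goes at most 50 mm and 8.59 degrees, less where a joint would pass 70% of its speed; a pose out of reach is approached as far as the arm can. A call with a gripper value outside its range is refused whole. The fingers move at their own pace and stop on an object; "squeeze" is the grip in N (left out, the last holds). Time passes only in rows, so rows that repeat a pose let the fingers close. It gives the time, the measured TCP pose, the force and the opening at its end, in the units of the state.
- read_state(): the state, without advancing time (a new reading comes with each control period).
- vision.capture(name): name is "side" or "top" or "wrist"; returns a dict with "color" (384x512x3 uint8, red, green, blue), "mtx" (3x3 intrinsics, pixels), "dist" ([k1, k2, p1, p2, k3] as OpenCV has them; the pictures are not rectified), "eye" and "rotation" of the camera in the world. Camera axes: x right, y down, z forward; pixel columns grow to the right and rows downward; lengths in mm; the calibration is good to about 2 mm. A picture is of the moment at which its call begins. There is no depth.
- workorder.finish_job(): hands the job in, once; it reports no verdict.
The state is a dict: "time": time; "joints": joint angles; "qvel": joint speeds; "joint_efforts": joint torques, N m; "eef_pos": TCP position; "ee_rot": TCP orientation; "contact_force": force on the tool from outside, world axes, zero at the start; "ft_torque": the same for the moment, N m; "finger_gap": finger opening in mm.
Only numpy, scipy, OpenCV 4.12 (cv2) and the standard library are available. Lean on these libraries where they do the work, as an engineer would, in place of code of your own. Each camera call takes 0.05 s, during which the arm holds its last target.

## Task

Make up the two physics-practical kits from the loose stock in the middle of the bench. Oblong tray: put the boss clamp in its larger compartment and the largest of the three weights in its smaller one; round tray: put the grooved pulley in its larger compartment and the smallest weight in its smaller one. Set each piece down on the tray floor, upright as it stands now and without dropping it, and leave the middle-sized weight and the plain collar where they are.

Things in the scene. Friction and masses are not known exactly. Their poses are not given: they have to be found in the camera images.
- oblong_tray: white plastic rectangular tray, fixed to the bench, 210 mm (its x) by 110 mm (its y), 15 mm high, floor and walls 3 mm thick. The origin is the centre of its underside. A cross wall, as high as the rim, stands at x = +20.5 mm and parts it into a larger compartment (x -102 to +19 mm, middle at x = -41 mm, y = 0) and a smaller one (x +22 to +102 mm, middle at x = +62 mm, y = 0), both 104 mm wide in y. It can face any way.
- round_tray: white plastic round tray, fixed to the bench, 200 mm in diameter, 15 mm high, floor and walls 3 mm thick. The origin is the centre of its underside. A straight wall, as high as the rim, runs parallel to y at x = +20 mm and parts it into a larger compartment (on the -x side, middle at about x = -40 mm, y = 0) and a smaller one (on the +x side, up to 75 mm deep, middle at about x = +58 mm, y = 0). It can face any way.
- large_weight_mid (a point): plain steel laboratory weight: upright cylinder 50 mm in diameter and 44 mm high, with a slim neck (12 mm) and a small button (18 mm across) on top, 60 mm high in all, about 620 g; the largest of the three weights, which differ only in diameter. Stands upright on the table. The point is on its axis, half-way up (30 mm above its underside), z axis up.
- middle_weight_mid (a point): plain steel laboratory weight: upright cylinder 38 mm in diameter and 44 mm high, with a slim neck (12 mm) and a small button (18 mm across) on top, 60 mm high in all, about 370 g; the middle one of the three weights, which differ only in diameter. Stands upright on the table. The point is on its axis, half-way up (30 mm above its underside), z axis up. It stays where it is.
- small_weight_mid (a point): plain steel laboratory weight: upright cylinder 26 mm in diameter and 44 mm high, with a slim neck (12 mm) and a small button (18 mm across) on top, 60 mm high in all, about 180 g; the smallest of the three weights, which differ only in diameter. Stands upright on the table. The point is on its axis, half-way up (30 mm above its underside), z axis up.
- boss_clamp_mid (a point): boss clamp for a retort stand: dark steel block 42 mm (x) by 32 mm (y) by 40 mm high with a rod hole marked through its y sides and a steel wing screw standing on top (wing 26 mm along x, 6 mm thick), 60 mm high in all, about 250 g. Grip the block by its two flat sides, 32 mm apart along y (or 42 mm along x). The point is on its upright axis, 30 mm above its underside; z axis up.
- pulley_mid (a point): aluminium pulley wheel lying flat: 50 mm in diameter, 20 mm thick with a groove round its edge (41 mm in diameter), five small dark holes and a brass hub 16 mm across that stands 6 mm above the upper face, 26 mm high in all, about 90 g. The point is on its axis, 13 mm above its underside; z axis up.
- collar_mid (a point): plain steel collar (a thick ring) lying flat: 50 mm outside diameter, open 26 mm hole, 20 mm high. The point is at its centre, 10 mm above its underside; z axis up. It stays where it is.
Not all that is in view belongs to the job. What is shaped like the part that bears large_weight_mid but orange or turquoise is not meant.

How it is judged (in metres and radians):
At the end, for the whole second after the job is handed in: Clamp in the larger, largest weight in the smaller bay of the oblong tray; pulley in the larger, smallest weight in the smaller bay of the round tray: each on the tray floor (4 mm), upright (0.1 rad), at rest. Middle weight and collar within 30 mm of their starts (x of boss_clamp_mid in the frame of oblong_tray between -0.09 and 0.007 m and y of boss_clamp_mid in the frame of oblong_tray between -0.042 and 0.042 m and z of boss_clamp_mid in the frame of oblong_tray between 0.029 and 0.037 m and angle between each of boss_clamp_mid, large_weight_mid, pulley_mid, small_weight_mid's own z axis and vertical below 0.1 rad and linear speed of each of boss_clamp, large_weight, pulley, small_weight below 0.02 m/s and x of large_weight_mid in the frame of oblong_tray between 0.042 and 0.082 m and y of large_weight_mid in the frame of oblong_tray between -0.034 and 0.034 m and z of large_weight_mid in the frame of oblong_tray between 0.029 and 0.037 m and x of pulley_mid in the frame of round_tray between -0.08 and 0 m and y of pulley_mid in the frame of round_tray between -0.085 and 0.085 m and z of pulley_mid in the frame of round_tray between 0.012 and 0.02 m and x of small_weight_mid in the frame of round_tray between 0.028 and 0.09 m and y of small_weight_mid in the frame of round_tray between -0.085 and 0.085 m and z of small_weight_mid in the frame of round_tray between 0.029 and 0.037 m and distance of each of middle_weight_mid, collar_mid from where it was at the start of the episode below 0.03 m); the robot touches nothing.
It fails at once if the boss clamp is dropped into its tray (falls faster than 0.7 m/s within 30 mm of its resting height over the tray) (linear speed of boss_clamp above 0.7 m/s and horizontal distance between boss_clamp_mid and oblong_tray below 0.1 m and z of boss_clamp_mid in the frame of oblong_tray below 0.063 m).
It fails at once if the large weight is dropped into its tray (falls faster than 0.7 m/s within 30 mm of its resting height over the tray) (linear speed of large_weight above 0.7 m/s and horizontal distance between large_weight_mid and oblong_tray below 0.1 m and z of large_weight_mid in the frame of oblong_tray below 0.063 m).
It fails at once if the pulley is dropped into its tray (falls faster than 0.7 m/s within 30 mm of its resting height over the tray) (linear speed of pulley above 0.7 m/s and horizontal distance between pulley_mid and round_tray below 0.1 m and z of pulley_mid in the frame of round_tray below 0.046 m).
It fails at once if the small weight is dropped into its tray (falls faster than 0.7 m/s within 30 mm of its resting height over the tray) (linear speed of small_weight above 0.7 m/s and horizontal distance between small_weight_mid and round_tray below 0.1 m and z of small_weight_mid in the frame of round_tray below 0.063 m).
It also fails if it takes over 96 s, if anything falls off the work surface, if the arm or the gripper's body presses on something with over 40 N, if the wrist force passes 120 N, or if a joint passes its speed limit or range.

## Working session

There is one attempt and no reset: what is moved stays moved. The work goes in short steps, Python scripts to look and compute and a tool call to move; the robot and the scene stay as the last step left them, time stands still between calls to the robot, and variables do not carry over. Pictures are saved under pics/ and viewed, and the job is handed in when it is done.

Besides the shell and the picture viewer there is one more tool, called after "Call:" by a JSON object that holds its "fn" and its "kwargs", one argument or row to a line. drive_tool: Moves the arm, as the interface text tells. Its arguments: {"type":"object","properties":{"plan":{"type":"array"},"squeeze":{"type":"number"}},"required":["plan"]}

```bash
ls; mkdir -p pics
python3 - <<'E'
from workcell import read_state, vision, workorder
import cv2
s=read_state(); print(s)
for n in ("side","top","wrist"):
    c=vision.capture(n); cv2.imwrite(f"pics/{n}0.png",c["color"][:,:,::-1]); print(n,c["mtx"],c["dist"],c["eye"],c["rotation"])
E
```

```text
pics
{'time': 0.0, 'joints': array([ 1.14519036,  0.62934847,  0.03845365,  1.51835193, -0.02698092,
        0.99629423, -0.020019  ]), 'qvel': array([ 2.15266471e-03, -1.66766437e-04, -8.40484954e-04, -1.37500276e-03,
       -1.51634425e-03, -5.58597086e-05, -6.35544314e-05]), 'joint_efforts': array([-6.32905667e-04, -5.49723315e+01,  1.14328332e+00, -1.86627084e+01,
       -5.22560393e-02,  2.37960817e-02,  1.68113297e-04]), 'eef_pos': array([ 228.78215078, -608.09847285,  403.75761502]), 'ee_rot': array([ 9.83862206e-01,  1.78925330e-01, -1.91862197e-04, -9.22079286e-04]), 'contact_force': array([-0.21672335,  0.51382817,  0.18814941]), 'ft_torque': array([ 0.00099013,  0.00771475, -0.01995861]), 'finger_gap': 94.14178866234101}
side [[432.56061189   0.         258.43033787]
 [  0.         432.56061189 189.39448569]
 [  0.           0.           1.        ]] [-0.00679776  0.          0.          0.          0.        ] [ 399.21730469 -738.2282086   705.63792154] [ 0.90608319 -0.09077701  0.0329524  -0.41193074]
top [[382.93250663   0.         257.182921  ]
 [  0.         382.93250663 187.23958772]
 [  0.           0.           1.        ]] [-0.08760688  0.          0.          0.          0.        ] [415.58905557   4.77325877 986.7343389 ] [-0.69840569  0.71134738 -0.05720883  0.0542361 ]
wrist [[333.32973277   0.         254.00023912]
 [  0.         333.32973277 196.372263  ]
 [  0.           0.           1.        ]] [0.00167414 0.         0.         0.         0.        ] [ 291.55519915 -583.82475015  383.64564056] [ 0.8166314  -0.56513953 -0.06725958  0.09595113]
```

View pics/top0.png

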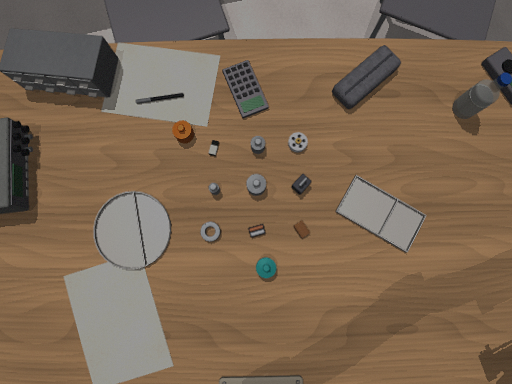

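View pics/side0.png

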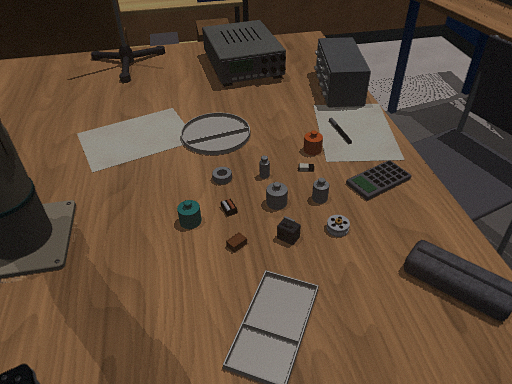

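View pics/wrist0.png

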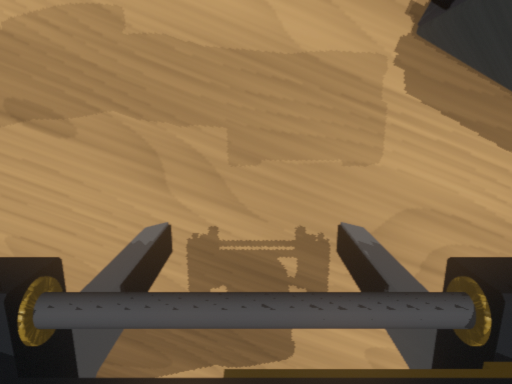

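The top view shows the oblong tray at about (380,213) and the round tray at (133,231). The loose parts are the pulley (298,142), middle weight (258,145), large weight (257,184), small weight (215,188), clamp (302,184) and collar (210,232). The orange and turquoise pieces are decoys. I'll zoom in next.

```bash
cat > h.py <<'E'
import numpy as np, cv2
from scipy.spatial.transform import Rotation as R
from workcell import read_state, vision, workorder
def cap(n,f=None):
    c=vision.capture(n); c["R"]=R.from_quat(c["rotation"]).as_matrix()
    if f: cv2.imwrite(f"pics/{f}.png",c["color"][:,:,::-1])
    return c
def ray(c,uv,z):
    p=cv2.undistortPoints(np.array(uv,float).reshape(-1,1,2),c["mtx"],c["dist"]).reshape(-1,2)
    d=np.c_[p,np.ones(len(p))]@c["R"].T
    e=np.array(c["eye"]); t=(z-e[2])/d[:,2]
    return e+d*t[:,None]
def proj(c,P):
    Rm=c["R"].T; rv=cv2.Rodrigues(Rm)[0]; 
    return cv2.projectPoints(np.array(P,float).reshape(-1,3),rv,-Rm@np.array(c["eye"]),c["mtx"],c["dist"])[0].reshape(-1,2)
def zoom(c,x0,y0,w,h,s,f):
    im=c["color"][y0:y0+h,x0:x0+w,::-1]
    cv2.imwrite(f"pics/{f}.png",cv2.resize(im,None,fx=s,fy=s,interpolation=cv2.INTER_CUBIC))
E
python3 - <<'E'
from h import *
import pickle
t=cap("top");s=cap("side"); pickle.dump((t,s),open("c0.pkl","wb"))
zoom(t,190,120,130,125,6,"tz")
zoom(t,330,165,100,95,6,"tobl")
zoom(s,200,145,160,110,5,"sz")
E
```

```text
(no output)
```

View pics/tz.png

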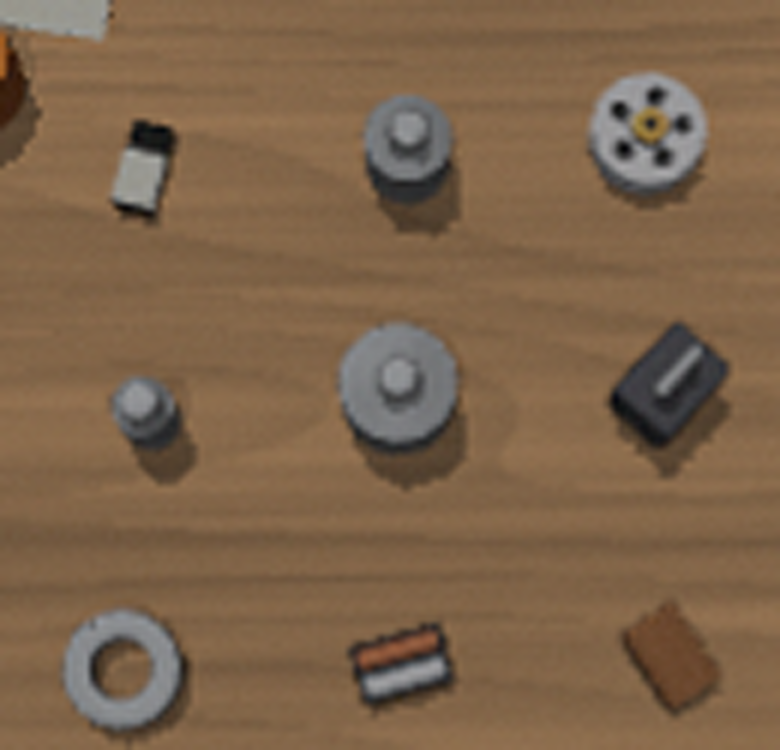

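View pics/tobl.png

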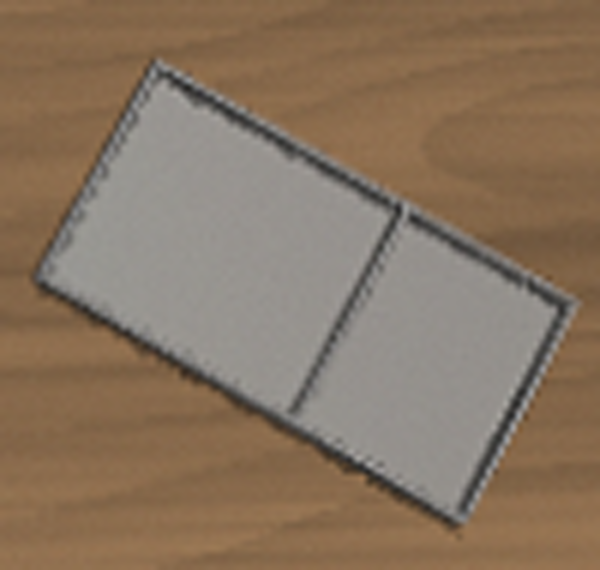

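View pics/sz.png

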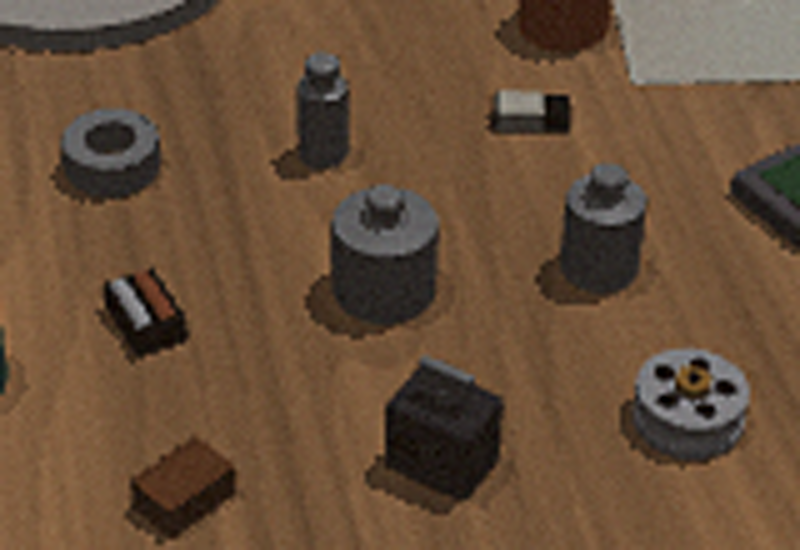

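```bash
cat > m.py <<'E'
from h import *
import pickle
t,s=pickle.load(open("c0.pkl","rb"))
def f(p,sc,x0,y0): p=np.array(p,float).reshape(-1,2); return (p+0.5)/sc-0.5+[x0,y0]
T=lambda p:f(p,6,190,120); O=lambda p:f(p,6,330,165); S=lambda p:f(p,5,200,145)
for n,tp,sp,z in [("large",(399,377),(384,195),60),("small",(139,400),(322,66),60),("mid",(408,131),(608,176),60),("pulley",(651,124),(694,379),26),("collar",(123,670),(110,137),20),("clamp",(681,370),(447,371),60)]:
    print(n,ray(t,T(tp),z)[0].round(1),ray(s,S(sp),z)[0].round(1))
w=ray(t,T([(663,393),(699,350)]),60); print("wing",w.round(1),np.degrees(np.arctan2(*(w[1]-w[0])[[1,0]])))
C=ray(t,O([(155,62),(578,303),(460,523),(38,278)]),15); print(C.round(1)); 
print("sides",[np.linalg.norm(C[i]-C[(i+1)%4]).round(1) for i in range(4)],"cen",C.mean(0))
d=C[1]-C[0]+C[2]-C[3]; print("xaxis deg",np.degrees(np.arctan2(d[1],d[0])), "yaxis",np.degrees(np.arctan2(*(C[0]-C[3]+C[1]-C[2])[[1,0]])))
W=ray(t,O([(404,208),(293,412)]),15);print("wall",W.round(1),W.mean(0))
# side view oblong
hsv=cv2.cvtColor(s["color"],cv2.COLOR_RGB2HSV)
for nm,c in(("t",t),("s",s)):
    h=cv2.cvtColor(c["color"],cv2.COLOR_RGB2HSV); m=((h[...,1]<45)&(h[...,2]>60)).astype(np.uint8)
    m=cv2.morphologyEx(m,cv2.MORPH_CLOSE,np.ones((5,5)))
    cs,_=cv2.findContours(m,cv2.RETR_EXTERNAL,cv2.CHAIN_APPROX_NONE)
    for k in cs:
        if cv2.contourArea(k)>1000:
            x,y,w_,h_=cv2.boundingRect(k); print(nm,(x,y,w_,h_),cv2.contourArea(k))
            if (nm=="t" and x<120 and 180<y<210 ) or (nm=="s" and 170<x<200 and 100<y<130):
                P=ray(c,k.reshape(-1,2),15)[:,:2]; (cx,cy),r=cv2.minEnclosingCircle(P.astype(np.float32)); e=cv2.fitEllipse(P.astype(np.float32)); print(" round",cx,cy,r,e)
            else:
                P=ray(c,k.reshape(-1,2),15)[:,:2]; print(" rect",cv2.minAreaRect(P.astype(np.float32)))
zoom(t,85,185,95,95,6,"trnd"); zoom(s,170,105,90,55,8,"srnd"); zoom(s,215,260,115,124,4,"sobl")
E
python3 m.py
```

```text
large [575.   2.  60.] [575.4  -0.9  60. ]
small [567.4 108.4  60. ] [567.3 101.4  60. ]
mid [679.   -3.7  60. ] [679.9  -9.3  60. ]
pulley [ 690.1 -109.2   26. ] [ 690.1 -112.1   26. ]
collar [459.4 119.8  20. ] [461.  117.8  20. ]
clamp [ 575.9 -113.7   60. ] [ 575.9 -117.6   60. ]
wing [[ 566.4 -106.    60. ]
 [ 584.1 -121.4   60. ]] -41.28848171826804
[[ 597.9 -256.8   15. ]
 [ 489.2 -436.3   15. ]
 [ 397.  -377.1   15. ]
 [ 505.2 -200.9   15. ]]
sides [np.float64(209.9), np.float64(109.6), np.float64(206.8), np.float64(108.3)] cen [ 497.34613333 -317.75042259   15.        ]
xaxis deg -121.37370101122508 yaxis -31.90264741211769
wall [[ 532.1 -362.1   15. ]
 [ 445.8 -307.6   15. ]] [ 488.93433177 -334.83020273   15.        ]
t (64, 191, 109, 193) 13705.5
 round 325.428466796875 356.71051025390625 245.06024169921875 ((311.1900634765625, 342.20892333984375), (255.06712341308594, 498.0311279296875), 87.35717010498047)
t (336, 175, 90, 77) 3349.0
 rect ((497.16094970703125, -317.8731384277344), (210.7941131591797, 112.23812866210938), 58.49477005004883)
t (223, 60, 46, 57) 1366.5
 re
[... 340 characters left out ...]
861328125), 89.01852416992188)
s (223, 270, 95, 114) 6272.0
 rect ((497.5936584472656, -322.78851318359375), (212.2999267578125, 109.76046752929688), 58.45769119262695)
s (412, 242, 100, 63) 2073.0
 rect ((887.90673828125, -286.2887268066406), (64.30107116699219, 192.43011474609375), 40.210357666015625)
s (78, 108, 172, 64) 5834.5
 rect ((323.0434875488281, 340.1937561035156), (481.8768615722656, 260.4435119628906), 3.8411378860473633)
s (314, 36, 198, 211) 17963.5
 rect ((1028.993896484375, 366.3602294921875), (1137.8629150390625, 566.547119140625), 65.70860290527344)
s (203, 20, 82, 42) 2058.5
 rect ((653.0469970703125, 962.01953125), (257.00634765625, 360.7177429199219), 5.66868782043457)
```

View pics/trnd.png

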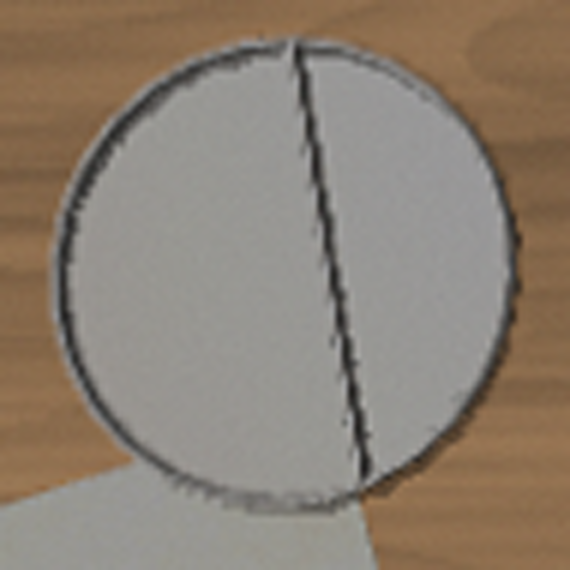

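View pics/srnd.png

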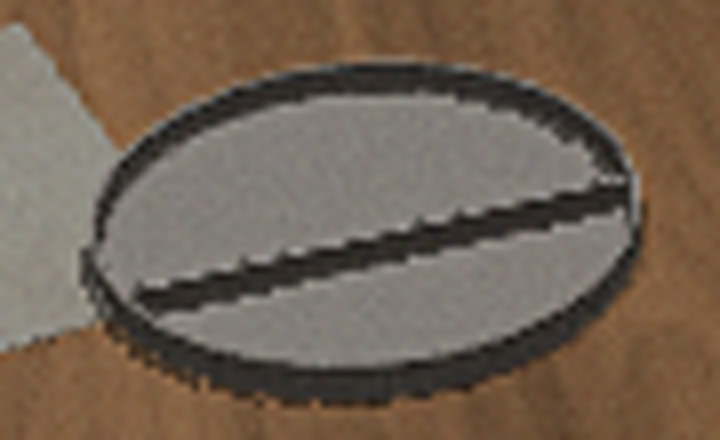

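```bash
cat >> h.py <<'E'
import json,os
def cmd(): # believed commanded pose
    return json.load(open("cmd.json"))
def go(x,y,zg,psi,cur=None):
    """world grasp point x,y,zg (mm), yaw psi deg of tool x; prints turn (tool z) and shift in cm from measured pose"""
    s=read_state(); p=np.array(s["eef_pos"]); Rm=R.from_quat(s["ee_rot"])
    a=np.radians(psi); Rt=R.from_matrix(np.array([[np.cos(a),np.sin(a),0],[np.sin(a),-np.cos(a),0],[0,0,-1.]]))
    rv=(Rm.inv()*Rt).as_rotvec()
    tgt=np.array([x,y,zg+180.])
    sh=Rm.inv().apply(tgt-p)/10
    m=Rm.as_matrix()[:,0]
    print("turn",rv.round(3),"shift cm",sh.round(2),"| t",round(s["time"],2),"TCP",p.round(1),"psi",round(np.degrees(np.arctan2(m[1],m[0])),1),"F",np.round(s["contact_force"],1),"gap",round(s["finger_gap"],1),"j",np.round(s["joints"],2))
E
python3 - <<'E'
from m import *
Q=lambda p:f(p,6,85,185); U=lambda p:f(p,8,170,105)
P=ray(t,Q([(55,270),(285,38),(517,265),(285,510)]),15); print(P.round(1)); print("cen",(P[0]+P[2])[:2]/2,(P[1]+P[3])[:2]/2)
W=ray(t,Q([(297,50),(365,478)]),15); print(W.round(1),np.degrees(np.arctan2(*(W[0]-W[1])[[1,0]])))
P=ray(s,U([(92,245),(380,62),(637,210),(350,370)]),15); print(P.round(1)); 
W=ray(s,U([(625,185),(140,288)]),15); print(W.round(1),np.degrees(np.arctan2(*(W[0]-W[1])[[1,0]])))
E
```

```text
large [575.   2.  60.] [575.4  -0.9  60. ]
small [567.4 108.4  60. ] [567.3 101.4  60. ]
mid [679.   -3.7  60. ] [679.9  -9.3  60. ]
pulley [ 690.1 -109.2   26. ] [ 690.1 -112.1   26. ]
collar [459.4 119.8  20. ] [461.  117.8  20. ]
clamp [ 575.9 -113.7   60. ] [ 575.9 -117.6   60. ]
wing [[ 566.4 -106.    60. ]
 [ 584.1 -121.4   60. ]] -41.28848171826804
[[ 597.9 -256.8   15. ]
 [ 489.2 -436.3   15. ]
 [ 397.  -377.1   15. ]
 [ 505.2 -200.9   15. ]]
sides [np.float64(209.9), np.float64(109.6), np.float64(206.8), np.float64(108.3)] cen [ 497.34613333 -317.75042259   15.        ]
xaxis deg -121.37370101122508 yaxis -31.90264741211769
wall [[ 532.1 -362.1   15. ]
 [ 445.8 -307.6   15. ]] [ 488.93433177 -334.83020273   15.        ]
t (64, 191, 109, 193) 13705.5
 round 325.428466796875 356.71051025390625 245.06024169921875 ((311.1900634765625, 342.20892333984375), (255.06712341308594, 498.0311279296875), 87.35717010498047)
t (336, 175, 90, 77) 3349.0
 rect ((497.16094970703125, -317.8731384277344), (210.7941131591797, 112.23812866210938), 58.49477005004883)
t (223, 60, 46, 57) 1366.5
 re
[... 693 characters left out ...]
88281, 340.1937561035156), (481.8768615722656, 260.4435119628906), 3.8411378860473633)
s (314, 36, 198, 211) 17963.5
 rect ((1028.993896484375, 366.3602294921875), (1137.8629150390625, 566.547119140625), 65.70860290527344)
s (203, 20, 82, 42) 2058.5
 rect ((653.0469970703125, 962.01953125), (257.00634765625, 360.7177429199219), 5.66868782043457)
[[467.7 420.7  15. ]
 [566.4 323.1  15. ]
 [467.4 220.6  15. ]
 [366.1 317.8  15. ]]
cen [467.58521402 320.62314169] [466.24827024 320.45658002]
[[561.1 317.7  15. ]
 [379.1 284.   15. ]] 10.498738696191616
[[369.9 314.2  15. ]
 [485.2 415.7  15. ]
 [563.3 294.7  15. ]
 [451.2 219.6  15. ]]
[[561.9 311.6  15. ]
 [384.8 283.7  15. ]] 8.971573409145869
```

```bash
python3 -c "
from h import *
go(576,-115,140,48.7)"
```

```text
turn [-0.001 -0.    -0.49 ] shift cm [ 49.86 -33.94   8.45] | t 0.25 TCP [ 228.8 -608.3  404.2] psi 20.6 F [-0.  -1.  -0.6] gap 94.4 j [ 1.15  0.63  0.04  1.52 -0.03  1.   -0.02]
```

Call:
{"fn": "drive_tool", "kwargs": {
  "plan": [
    [0,0,-0.05,4,-2.7,0.4,9.4],
    [0,0,-0.1,8,-5.4,0.8,9.4],
    [0,0,-0.15,12,-8.1,1.2,9.4],
    [0,0,-0.2,16,-10.8,1.6,9.4],
    [0,0,-0.25,20,-13.6,2,9.4]
  ],
  "squeeze": 40
}}

```text
time: 0.75
eef_pos: [369.0, -409.1, 384.7]
ee_rot: [0.954, 0.301, 0.0, 0.0]
contact_force: [-0.1, -0.1, 0.0]
finger_gap: 93.9
```

```bash
python3 -c "
from h import *
go(576,-115,140,48.7)"
```

```text
turn [ 0.    -0.    -0.239] shift cm [ 33.83 -12.2    6.47] | t 0.75 TCP [ 369.  -409.1  384.7] psi 35.0 F [-0.1 -0.1  0. ] gap 93.9 j [ 0.81  0.51 -0.04  1.82  0.02  0.81 -0.2 ]
```

Call:
{"fn": "drive_tool", "kwargs": {
  "plan": [
    [0,0,-0.05,4.2,-1.5,0.7,9.4],
    [0,0,-0.1,8.5,-3,1.4,9.4],
    [0,0,-0.15,12.7,-4.6,2.1,9.4],
    [0,0,-0.2,17,-6.1,2.8,9.4],
    [0,0,-0.24,21.2,-7.6,3.5,9.4]
  ]
}}

```text
time: 1.25
eef_pos: [499.4, -225.4, 349.6]
ee_rot: [0.911, 0.413, 0.0, 0.0]
contact_force: [0.6, -0.1, 0.3]
finger_gap: 93.7
```

```bash
python3 -c "
from h import *
go(576,-115,140,48.7)"
```

```text
turn [ 0.    -0.     0.002] shift cm [13.35 -1.51  2.96] | t 1.25 TCP [ 499.4 -225.4  349.6] psi 48.8 F [ 0.6 -0.1  0.3] gap 93.7 j [ 0.44  0.55 -0.1   1.86  0.08  0.73 -0.42]
```

```bash
python3 -c "
from h import *
import pickle
w=cap('wrist','w1');pickle.dump(w,open('w1.pkl','wb'))
for n,p in dict(large=(575,.5,60),small=(567,105,60),mid=(679.5,-6.5,60),pulley=(690,-110.7,26),clamp=(576,-115.6,60)).items(): print(n,proj(w,p).round(1))"
```

```text
large [[ 119.  -114.2]]
small [[ -12.1 -254.4]]
mid [[ 240.8 -233.8]]
pulley [[341.  -72.8]]
clamp [[234.6  25.6]]
```

View pics/w1.png

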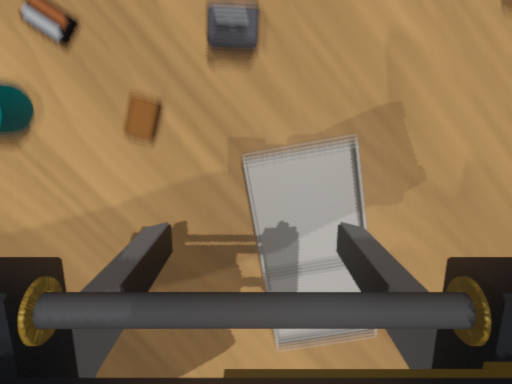

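Call:
{"fn": "drive_tool", "kwargs": {
  "plan": [
    [0,0,0,3,-0.4,0.7,9.4],
    [0,0,0,6,-0.7,1.4,9.4],
    [0,0,0,8.3,-1,1.9,9.4],
    [0,0,0,8.3,-1,1.9,9.4]
  ]
}}

```text
time: 1.7
eef_pos: [547.3, -154.5, 330.0]
ee_rot: [0.91, 0.415, 0.001, -0.001]
contact_force: [-0.4, 0.3, 0.3]
finger_gap: 93.7
```

```bash
python3 -c "
from h import *
import pickle
w=cap('wrist','w2');pickle.dump(w,open('w2.pkl','wb'))
for n,p in dict(large=(575,.5,60),pulley=(690,-110.7,26),clamp=(576,-115.6,60)).items(): print(n,proj(w,p).round(1))
go(576,-115,140,48.7)"
```

```text
large [[136.9  15.5]]
pulley [[355.4  40.2]]
clamp [[249.9 144.2]]
turn [-0.001 -0.     0.003] shift cm [ 5.11 -0.5   1.03] | t 1.75 TCP [ 546.1 -156.8  330.3] psi 48.9 F [-0.6 -0.6 -0.5] gap 94.4 j [ 0.29  0.61 -0.09  1.82  0.07  0.72 -0.56]
```

View pics/w2.png

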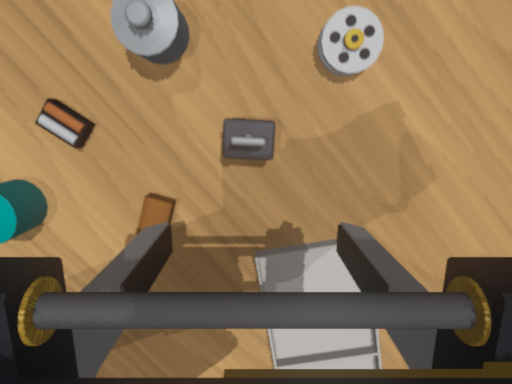

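The wrist view shows the clamp wing at (248,141), the large weight's button at (139,14) and the pulley hub at (354,39). Each is within about 3 px of the prediction.

```bash
python3 -c "
from h import *
import pickle
w=pickle.load(open('w2.pkl','rb'))
for n,p,z in [('clamp',(248,141.5),60),('large',(139,14),60),('pulley',(354.5,39),26)]: print(n,ray(w,p,z).round(1))
# block top corners at z=40
im=w['color'][100:180,200:300].astype(int); m=(im.max(2)<110)&(im.max(2)-im.min(2)<25)
k=max(cv2.findContours(m.astype(np.uint8),0,2)[0],key=cv2.contourArea); print(cv2.boundingRect(k),cv2.minAreaRect(k))
wd=ray(w,[(231,141.5),(265,141.5)],60); d=wd[1]-wd[0]; print(np.degrees(np.arctan2(d[1],d[0])),np.linalg.norm(d))
zoom(w,200,90,100,100,6,'w2z')
"
```

```text
clamp [[ 576.2 -113.2   60. ]]
large [[5.768e+02 2.000e-01 6.000e+01]]
pulley [[ 690.  -109.5   26. ]]
(23, 19, 52, 41) ((48.121543884277344, 38.69061279296875), (50.66671371459961, 38.89353942871094), 3.012787342071533)
-40.97238723788488 25.218778272784718
```

View pics/w2z.png

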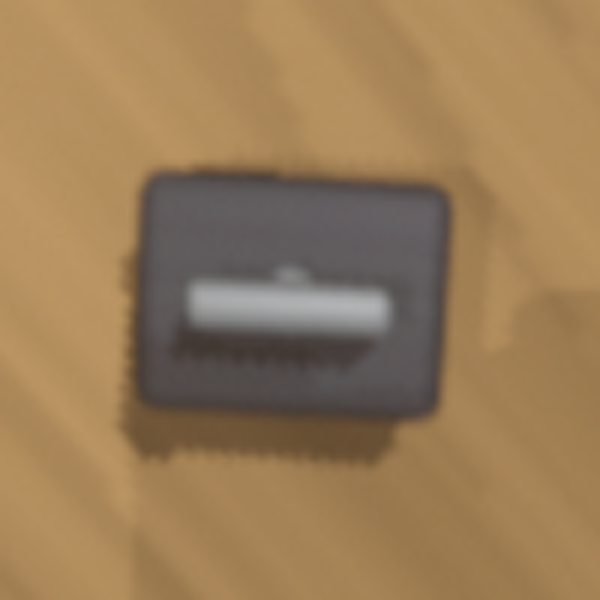

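```bash
python3 -c "
from h import *
go(576,-114,100,46.5);go(576,-114,23,46.5)"
```

```text
turn [-0.001 -0.     0.041] shift cm [ 5.18 -0.56  5.03] | t 1.75 TCP [ 546.1 -156.8  330.3] psi 48.9 F [-0.6 -0.6 -0.5] gap 94.4 j [ 0.29  0.61 -0.09  1.82  0.07  0.72 -0.56]
turn [-0.001 -0.     0.041] shift cm [ 5.18 -0.55 12.73] | t 1.75 TCP [ 546.1 -156.8  330.3] psi 48.9 F [-0.6 -0.6 -0.5] gap 94.4 j [ 0.29  0.61 -0.09  1.82  0.07  0.72 -0.56]
```

Call:
{"fn": "drive_tool", "kwargs": {
  "plan": [
    [0,0,0.04,2.6,-0.3,2.5,9.4],
    [0,0,0.04,5.2,-0.55,5,9.4],
    [0,0,0.04,5.2,-0.55,5,8],
    [0,0,0.04,5.2,-0.55,5,8]
  ]
}}

```text
time: 2.15
eef_pos: [575.3, -116.7, 280.5]
ee_rot: [0.919, 0.394, -0.001, 0.0]
contact_force: [1.2, -0.8, 0.2]
finger_gap: 81.8
```

```bash
python3 -c "
from h import *
go(576,-114,23,46.5)
w=cap('wrist','w3')
go(576,-114,23,46.5)"
```

```text
turn [-0.     0.002 -0.003] shift cm [ 0.26 -0.13  7.75] | t 2.15 TCP [ 575.3 -116.7  280.5] psi 46.4 F [ 1.2 -0.8  0.2] gap 81.8 j [ 0.19  0.7  -0.06  1.81  0.07  0.64 -0.67]
turn [ 0.001  0.001 -0.004] shift cm [ 0.31 -0.19  7.81] | t 2.2 TCP [ 575.3 -117.4  281.1] psi 46.3 F [ 0.7 -0.4 -0.5] gap 80.3 j [ 0.19  0.7  -0.06  1.81  0.07  0.64 -0.67]
```

View pics/w3.png

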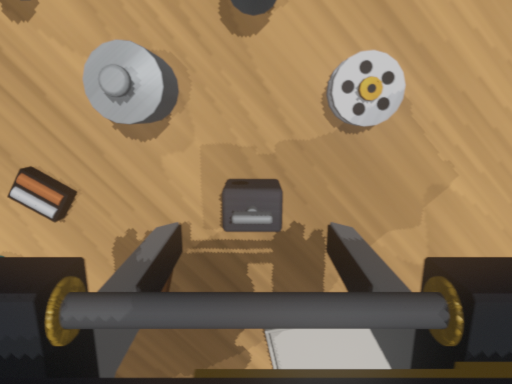

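Call:
{"fn": "drive_tool", "kwargs": {
  "plan": [
    [0,0,0,0.3,-0.15,3,7],
    [0,0,0,0.3,-0.15,6,7],
    [0,0,0,0.3,-0.15,7.7,7],
    [0,0,0,0.3,-0.15,7.7,3],
    [0,0,0,0.3,-0.15,7.7,3]
  ]
}}

```text
time: 2.7
eef_pos: [576.9, -113.7, 204.8]
ee_rot: [0.92, 0.393, 0.0, 0.001]
contact_force: [-0.4, 0.6, 0.6]
finger_gap: 57.4
```

Call:
{"fn": "drive_tool", "kwargs": {
  "plan": [
    [0,0,0,0,0,0,3],
    [0,0,0,0,0,0,3],
    [0,0,0,0,0,0,3],
    [0,0,0,0,0,0,3]
  ]
}}

```text
time: 3.1
eef_pos: [577.2, -112.4, 205.2]
ee_rot: [0.919, 0.394, 0.001, 0.001]
contact_force: [-1.2, 0.3, 5.9]
finger_gap: 41.8
```

Call:
{"fn": "drive_tool", "kwargs": {
  "plan": [
    [0,0,0,0,0,-1,3],
    [0,0,0,0,0,-3,3],
    [0,0,0,0,0,-5.5,3],
    [0,0,0,0,0,-8,3],
    [0,0,0,0,0,-8,3]
  ]
}}

```text
time: 3.6
eef_pos: [578.2, -112.3, 287.2]
ee_rot: [0.919, 0.394, 0.003, 0.002]
contact_force: [1.1, -0.8, -1.9]
finger_gap: 41.9
```

```bash
python3 -c "
from h import *
a=np.radians(-121.4);X=np.array([np.cos(a),np.sin(a)]);C=np.array([497.3,-319.5])
for x in (-41,62): print(C+X*x)
go(*(C-41*X),105,58.6)"
```

```text
[ 518.66139491 -284.50441731]
[ 464.99740283 -372.42014943]
turn [ 0.006 -0.003 -0.213] shift cm [-16.58   7.56   0.2 ] | t 3.6 TCP [ 578.2 -112.3  287.2] psi 46.4 F [ 1.1 -0.8 -1.9] gap 41.9 j [ 0.18  0.69 -0.06  1.8   0.07  0.65 -0.68]
```

Call:
{"fn": "drive_tool", "kwargs": {
  "plan": [
    [0,0,-0.04,-2.5,1.1,0,3],
    [0,0,-0.09,-6,2.7,0,3],
    [0,0,-0.13,-10,4.6,0,3],
    [0,0,-0.18,-14,6.4,0,3],
    [0,0,-0.21,-16.6,7.5,0,3]
  ]
}}

```text
time: 4.1
eef_pos: [514.5, -287.7, 282.6]
ee_rot: [0.873, 0.487, -0.001, -0.0]
contact_force: [-0.4, -0.5, -2.6]
finger_gap: 42.0
```

Call:
{"fn": "drive_tool", "kwargs": {
  "plan": [
    [0,0,0,0,0,0,3],
    [0,0,0,0,0,0,3]
  ]
}}

```text
time: 4.3
eef_pos: [516.1, -284.4, 282.8]
ee_rot: [0.873, 0.487, -0.0, -0.001]
contact_force: [-0.2, 1.2, -2.9]
finger_gap: 42.1
```

```bash
python3 -c "
from h import *
w=cap('wrist','w4')
go(518.7,-284.5,29,58.6)"
```

```text
turn [-0.001 -0.001 -0.003] shift cm [-0.03  0.25  7.39] | t 4.35 TCP [ 516.8 -283.1  282.9] psi 58.4 F [ 0.6  0.4 -3.2] gap 41.8 j [ 0.55  0.7  -0.15  1.8   0.16  0.66 -0.24]
```

View pics/w4.png

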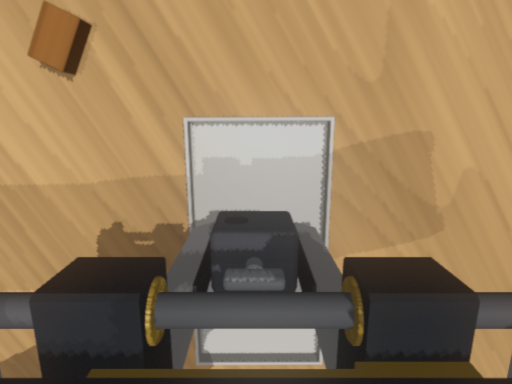

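Call:
{"fn": "drive_tool", "kwargs": {
  "plan": [
    [0,0,0,0,0.2,2,3],
    [0,0,0,0,0.2,4.5,3],
    [0,0,0,0,0.2,6.4,3],
    [0,0,0,0,0.2,7.2,3],
    [0,0,0,0,0.2,7.2,3]
  ]
}}

```text
time: 4.85
eef_pos: [518.7, -283.4, 210.5]
ee_rot: [0.872, 0.489, -0.0, -0.001]
contact_force: [-0.6, 0.1, -2.5]
finger_gap: 41.6
```

Call:
{"fn": "drive_tool", "kwargs": {
  "plan": [
    [0,0,0,0,0,0.1,3],
    [0,0,0,0,0,0.1,3],
    [0,0,0,0,0,0.1,3]
  ]
}}

```text
time: 5.15
eef_pos: [518.8, -285.2, 211.6]
ee_rot: [0.873, 0.488, 0.0, 0.001]
contact_force: [0.2, -0.4, -3.1]
finger_gap: 41.9
```

Call:
{"fn": "drive_tool", "kwargs": {
  "plan": [
    [0,0,0,0,0,0.1,3],
    [0,0,0,0,0,0.2,3],
    [0,0,0,0,0,0.2,3]
  ]
}}

```text
time: 5.45
eef_pos: [518.4, -285.2, 208.7]
ee_rot: [0.873, 0.488, -0.0, -0.0]
contact_force: [0.5, 0.3, -3.6]
finger_gap: 41.9
```

Call:
{"fn": "drive_tool", "kwargs": {
  "plan": [
    [0,0,0,0,0,0.1,3],
    [0,0,0,0,0,0.1,3],
    [0,0,0,0,0,0.1,3]
  ]
}}

```text
time: 5.75
eef_pos: [518.4, -285.1, 208.2]
ee_rot: [0.873, 0.488, 0.0, 0.0]
contact_force: [-0.8, 1.3, 4.2]
finger_gap: 41.7
```

Call:
{"fn": "drive_tool", "kwargs": {
  "plan": [
    [0,0,0,0,0,0,4.6],
    [0,0,0,0,0,0,5.4],
    [0,0,0,0,0,0,5.8],
    [0,0,0,0,0,-2,5.8],
    [0,0,0,0,0,-6,5.8]
  ]
}}

```text
time: 6.25
eef_pos: [517.4, -284.5, 265.6]
ee_rot: [0.873, 0.488, -0.002, -0.003]
contact_force: [1.0, -1.0, 1.3]
finger_gap: 57.6
```

Call:
{"fn": "drive_tool", "kwargs": {
  "plan": [
    [0,0,0,0,0,-3,8],
    [0,0,0,0,0,-5,8],
    [0,0,0,0,0,-5,8]
  ]
}}

```text
time: 6.55
eef_pos: [519.5, -285.6, 320.5]
ee_rot: [0.873, 0.488, 0.002, 0.003]
contact_force: [0.1, 0.0, -0.1]
finger_gap: 78.0
```

```bash
python3 -c "
from h import *
w=cap('wrist','w5')
go(576,0.3,120,58.6)"
```

```text
turn [ 0.003 -0.    -0.003] shift cm [ 27.32 -10.09   1.85] | t 6.6 TCP [ 518.8 -285.3  318.7] psi 58.4 F [ 0.4  0.5 -0.4] gap 79.2 j [ 0.56  0.65 -0.16  1.77  0.15  0.73 -0.23]
```

View pics/w5.png

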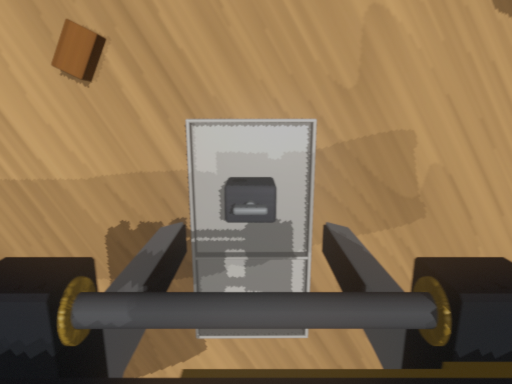

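The clamp stands upright in the middle of the larger compartment, with its wing at (250,210) inside the cross wall at row 255. Next is the large weight. I'll re-measure the tray from this view too.

Call:
{"fn": "drive_tool", "kwargs": {
  "plan": [
    [0,0,0,4.5,-1.6,0.2,9.4],
    [0,0,0,9,-3.2,0.4,9.4],
    [0,0,0,13.5,-5,0.6,9.4],
    [0,0,0,18,-6.6,0.8,9.4],
    [0,0,0,21.5,-8,1,9.4]
  ]
}}

```text
time: 7.1
eef_pos: [562.7, -56.8, 305.9]
ee_rot: [0.872, 0.489, -0.001, -0.001]
contact_force: [0.9, 0.8, 0.0]
finger_gap: 93.9
```

Call:
{"fn": "drive_tool", "kwargs": {
  "plan": [
    [0,0,0,0,0,0,9.4],
    [0,0,0,0,0,0,9.4]
  ]
}}

```text
time: 7.3
eef_pos: [562.5, -59.0, 306.1]
ee_rot: [0.872, 0.489, -0.001, -0.001]
contact_force: [-0.5, -1.0, 0.1]
finger_gap: 93.7
```

```bash
python3 -c "
from h import *
import pickle
w=cap('wrist','w6');pickle.dump(w,open('w6.pkl','wb'))
for n,p in dict(large=(576,.5,60),mid=(679.5,-6.5,60),pulley=(690,-110,26)).items(): print(n,proj(w,p).round(1))
go(576,0.3,120,58.6)"
```

```text
large [[226.1 131.2]]
mid [[370.4  53.8]]
pulley [[427.2 174.3]]
turn [-0.002  0.002 -0.003] shift cm [ 5.91 -2.03  0.63] | t 7.35 TCP [562.4 -60.6 306.4] psi 58.4 F [ 0.2 -0.3  0.4] gap 93.9 j [ 0.14  0.64 -0.13  1.85  0.13  0.67 -0.62]
```

View pics/w6.png

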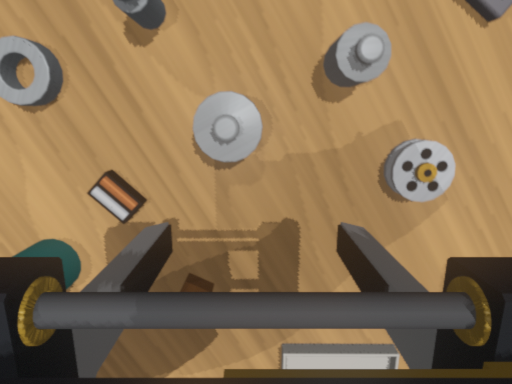

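```bash
python3 -c "
from h import *
import pickle
w=pickle.load(open('w6.pkl','rb'))
print(ray(w,[(226,129)],60),ray(w,[(370,48)],60),ray(w,[(427.5,173)],26))
go(577,1.5,100,58.6)"
```

```text
[[576.6853971    1.73924699  60.        ]] [[680.80855909  -3.35188605  60.        ]] [[ 690.67674839 -109.16169476   26.        ]]
turn [-0.002  0.002 -0.003] shift cm [ 6.06 -2.    2.63] | t 7.35 TCP [562.4 -60.6 306.4] psi 58.4 F [ 0.2 -0.3  0.4] gap 93.9 j [ 0.14  0.64 -0.13  1.85  0.13  0.67 -0.62]
```

Call:
{"fn": "drive_tool", "kwargs": {
  "plan": [
    [0,0,0,3,-1,1.3,9.4],
    [0,0,0,6.05,-2,2.6,9.4],
    [0,0,0,6.05,-2,2.6,9.4],
    [0,0,0,6.05,-2,2.6,9.4]
  ]
}}

```text
time: 7.75
eef_pos: [577.2, 0.7, 280.8]
ee_rot: [0.873, 0.488, -0.001, 0.0]
contact_force: [-0.5, -1.5, -0.3]
finger_gap: 94.2
```

```bash
python3 -c "
from h import *
w=cap('wrist','w7')
go(576.7,1.3,25,58.6)"
```

```text
turn [-0.     0.002 -0.006] shift cm [ 0.12 -0.13  7.62] | t 7.8 TCP [ 5.772e+02 -2.000e-01  2.812e+02] psi 58.3 F [-0.2 -0.2  0.4] gap 93.6 j [ 0.02  0.69 -0.11  1.83  0.13  0.63 -0.72]
```

View pics/w7.png

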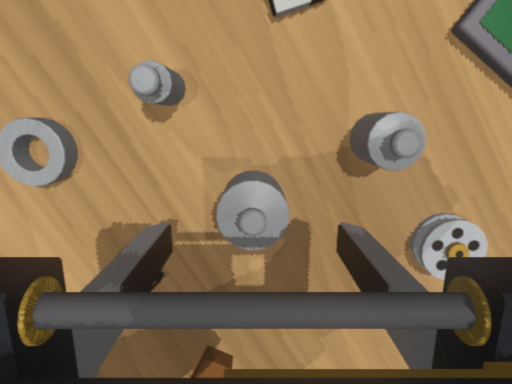

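Call:
{"fn": "drive_tool", "kwargs": {
  "plan": [
    [0,0,0,0.1,-0.1,3,9],
    [0,0,0,0.1,-0.1,6,8],
    [0,0,0,0.1,-0.1,7.6,7],
    [0,0,0,0.1,-0.1,7.6,4],
    [0,0,0,0.1,-0.1,7.6,4]
  ],
  "squeeze": 55
}}

```text
time: 8.3
eef_pos: [577.3, 1.6, 206.1]
ee_rot: [0.873, 0.487, -0.0, 0.0]
contact_force: [0.1, 0.2, 0.7]
finger_gap: 61.4
```

Call:
{"fn": "drive_tool", "kwargs": {
  "plan": [
    [0,0,0,0,0,0,4],
    [0,0,0,0,0,0,4],
    [0,0,0,0,0,0,4]
  ]
}}

```text
time: 8.6
eef_pos: [577.3, 3.0, 206.9]
ee_rot: [0.873, 0.488, 0.0, 0.0]
contact_force: [-0.6, -1.1, 6.1]
finger_gap: 49.4
```

Call:
{"fn": "drive_tool", "kwargs": {
  "plan": [
    [0,0,0,0,0,0,4],
    [0,0,0,0,0,-1,4],
    [0,0,0,0,0,-3,4],
    [0,0,0,0,0,-5.5,4],
    [0,0,0,0,0,-8.5,4]
  ]
}}

```text
time: 9.1
eef_pos: [576.5, 3.4, 290.9]
ee_rot: [0.873, 0.488, -0.001, -0.001]
contact_force: [0.3, -0.7, -4.8]
finger_gap: 49.2
```

Call:
{"fn": "drive_tool", "kwargs": {
  "plan": [
    [0,0,0,0,0,-1.5,4],
    [0,0,0,0,0,-1.5,4]
  ]
}}

```text
time: 9.3
eef_pos: [577.9, 3.5, 308.1]
ee_rot: [0.873, 0.488, 0.002, 0.001]
contact_force: [0.3, 0.2, -5.0]
finger_gap: 48.8
```

```bash
python3 -c "
from h import *
go(465,-372.5,120,58.6)"
```

```text
turn [ 0.004 -0.003 -0.003] shift cm [-37.95  10.06   0.74] | t 9.3 TCP [577.9   3.5 308.1] psi 58.4 F [ 0.3  0.2 -5. ] gap 48.8 j [ 0.03  0.65 -0.12  1.82  0.12  0.68 -0.72]
```

Call:
{"fn": "drive_tool", "kwargs": {
  "plan": [
    [0,0,0,-3,0.8,0,4],
    [0,0,0,-7,1.9,0,4],
    [0,0,0,-11,2.9,0,4],
    [0,0,0,-15,4,0,4],
    [0,0,0,-19,5,0,4]
  ]
}}

```text
time: 9.8
eef_pos: [519.2, -186.0, 304.5]
ee_rot: [0.873, 0.488, -0.001, -0.001]
contact_force: [1.3, -1.1, -4.8]
finger_gap: 49.1
```

```bash
python3 -c "
from h import *
go(465,-372.5,120,58.6)"
```

```text
turn [-0.002  0.001 -0.003] shift cm [-18.73   5.14   0.45] | t 9.8 TCP [ 519.2 -186.   304.5] psi 58.5 F [ 1.3 -1.1 -4.8] gap 49.1 j [ 0.39  0.63 -0.15  1.89  0.15  0.64 -0.4 ]
```

Call:
{"fn": "drive_tool", "kwargs": {
  "plan": [
    [0,0,0,-4,1.1,0,4],
    [0,0,0,-8.5,2.3,0,4],
    [0,0,0,-13,3.6,0,4],
    [0,0,0,-16.5,4.6,0.2,4],
    [0,0,0,-18.3,5.1,0.4,4]
  ]
}}

```text
time: 10.3
eef_pos: [465.1, -371.5, 300.2]
ee_rot: [0.874, 0.486, -0.002, -0.0]
contact_force: [0.1, 0.2, -5.5]
finger_gap: 49.5
```

Call:
{"fn": "drive_tool", "kwargs": {
  "plan": [
    [0,0,0,0,0,0,4],
    [0,0,0,0,0,0,4],
    [0,0,0,0,0,0,4]
  ]
}}

```text
time: 10.6
eef_pos: [468.5, -365.5, 301.1]
ee_rot: [0.872, 0.489, 0.0, -0.001]
contact_force: [-0.2, 0.4, -5.1]
finger_gap: 49.0
```

```bash
python3 -c "
from h import *
import pickle
w=cap('wrist','w8'); t=cap('top','t8'); s=cap('side','s8')
pickle.dump((t,s,w),open('c8.pkl','wb'))
a=np.radians(-121.4);X=np.array([np.cos(a),np.sin(a)]);Y=np.array([-X[1],X[0]]);C=np.array([497.3,-319.5])
print(proj(w,[(*(C+x*X+y*Y),15) for x in(-105,20.5) for y in(-55,55)]).round(0))
go(465,-372.5,30,58.6)
zoom(t,320,150,120,110,6,'t8z')"
```

```text
[[179. -15.]
 [333. -15.]
 [187. 161.]
 [324. 161.]]
turn [-0.    -0.001 -0.001] shift cm [-0.76  0.04  9.16] | t 10.75 TCP [ 468.6 -365.9  301.6] psi 58.6 F [-0.3 -0.9 -5. ] gap 49.1 j [ 0.73  0.68 -0.18  1.77  0.17  0.71 -0.09]
```

View pics/w8.png

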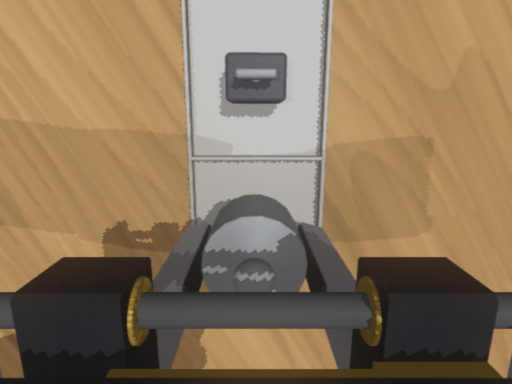

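View pics/s8.png

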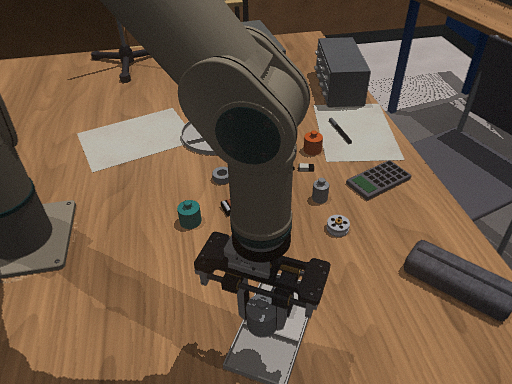

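The wrist view shows the cross wall at row 158, columns 192–321, against a predicted row 161. The weight is centred across the tray width. I'll lower it now.

Call:
{"fn": "drive_tool", "kwargs": {
  "plan": [
    [0,0,0,-0.7,0,2,4],
    [0,0,0,-0.7,0,5,4],
    [0,0,0,-0.7,0,7.5,4],
    [0,0,0,-0.7,0,8.7,4],
    [0,0,0,-0.7,0,8.8,4]
  ]
}}

```text
time: 11.25
eef_pos: [464.2, -372.3, 212.3]
ee_rot: [0.873, 0.489, -0.001, -0.001]
contact_force: [-0.1, 0.9, -4.4]
finger_gap: 49.2
```

Call:
{"fn": "drive_tool", "kwargs": {
  "plan": [
    [0,0,0,0,0,0.1,4],
    [0,0,0,0,0,0.2,4],
    [0,0,0,0,0,0.2,4]
  ]
}}

```text
time: 11.55
eef_pos: [464.7, -373.5, 212.8]
ee_rot: [0.873, 0.488, 0.0, 0.001]
contact_force: [-0.3, -0.2, -4.5]
finger_gap: 49.2
```

Call:
{"fn": "drive_tool", "kwargs": {
  "plan": [
    [0,0,0,0,0,0.1,4],
    [0,0,0,0,0,0.2,4],
    [0,0,0,0,0,0.2,4]
  ]
}}

```text
time: 11.85
eef_pos: [464.4, -373.4, 210.0]
ee_rot: [0.873, 0.488, 0.0, 0.0]
contact_force: [0.7, -0.2, -3.8]
finger_gap: 49.2
```

Call:
{"fn": "drive_tool", "kwargs": {
  "plan": [
    [0,0,0,0,0,0.1,4],
    [0,0,0,0,0,0.1,4]
  ]
}}

```text
time: 12.05
eef_pos: [464.4, -373.4, 209.9]
ee_rot: [0.873, 0.488, 0.0, 0.0]
contact_force: [-1.2, 1.2, 4.2]
finger_gap: 48.4
```

Call:
{"fn": "drive_tool", "kwargs": {
  "plan": [
    [0,0,0,0,0,0,5.3],
    [0,0,0,0,0,0,6],
    [0,0,0,0,0,0,6.2],
    [0,0,0,0,0,-2,6.2],
    [0,0,0,0,0,-6,6.2]
  ]
}}

```text
time: 12.55
eef_pos: [463.4, -372.6, 266.7]
ee_rot: [0.873, 0.488, -0.001, -0.003]
contact_force: [-0.1, -0.7, 0.2]
finger_gap: 61.6
```

Call:
{"fn": "drive_tool", "kwargs": {
  "plan": [
    [0,0,0,0,0,-4,7],
    [0,0,0,0,0,-6,7],
    [0,0,0,0,0,-6,7]
  ]
}}

```text
time: 12.85
eef_pos: [465.3, -374.0, 332.0]
ee_rot: [0.873, 0.488, 0.001, 0.003]
contact_force: [0.9, 0.3, -0.2]
finger_gap: 69.8
```

```bash
python3 -c "
from h import *
w=cap('wrist','w9')
go(690.5,-109.3,120,58.6)"
```

```text
turn [ 0.003  0.    -0.003] shift cm [34.35  5.39  3.  ] | t 12.9 TCP [ 464.6 -373.6  329.9] psi 58.4 F [-0.2  0.3 -1. ] gap 70.0 j [ 0.75  0.64 -0.19  1.75  0.16  0.76 -0.07]
```

View pics/w9.png

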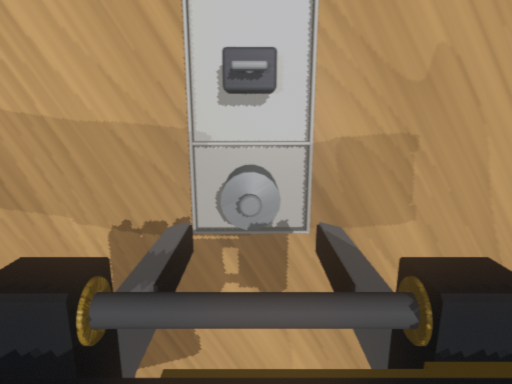

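Call:
{"fn": "drive_tool", "kwargs": {
  "plan": [
    [0,0,0,4.3,0.7,0.2,9.4],
    [0,0,0,8.7,1.4,0.4,9.4],
    [0,0,0,13,2,0.6,9.4],
    [0,0,0,17.3,2.7,1,9.4],
    [0,0,0,21.5,3.4,1.4,9.4]
  ]
}}

```text
time: 13.4
eef_pos: [606.3, -206.2, 312.5]
ee_rot: [0.873, 0.488, -0.001, -0.001]
contact_force: [0.7, -1.5, -0.2]
finger_gap: 93.9
```

```bash
python3 -c "
from h import *
go(690.3,-109.3,100,58.6)"
```

```text
turn [-0.003  0.001 -0.003] shift cm [12.66  2.1   3.23] | t 13.4 TCP [ 606.3 -206.2  312.5] psi 58.4 F [ 0.7 -1.5 -0.2] gap 93.9 j [ 0.38  0.72 -0.16  1.63  0.15  0.81 -0.4 ]
```

Call:
{"fn": "drive_tool", "kwargs": {
  "plan": [
    [0,0,0,4.3,0.7,1,9.4],
    [0,0,0,8.5,1.4,2,9.4],
    [0,0,0,12,2,3.2,9.4],
    [0,0,0,12.2,2,3.2,9.4],
    [0,0,0,12.2,2,3.2,9.4]
  ]
}}

```text
time: 13.9
eef_pos: [686.3, -113.1, 280.0]
ee_rot: [0.872, 0.489, -0.002, -0.001]
contact_force: [0.5, -1.7, -0.2]
finger_gap: 93.9
```

```bash
python3 -c "
from h import *
import pickle
w=cap('wrist','w10');pickle.dump(w,open('w10.pkl','wb'))
print(proj(w,[(690.3,-109.3,26),(567,105,60),(679.5,-5,60)]))
go(690.3,-109.3,21,58.6)"
```

```text
[[ 257.70226594  204.34531085]
 [-140.38078911    9.26965724]
 [ 146.57225608   77.82184073]]
turn [-0.002  0.002 -0.003] shift cm [0.73 0.1  7.99] | t 13.95 TCP [ 685.9 -115.   280.9] psi 58.4 F [0.3 0.3 0.3] gap 93.8 j [ 0.2   0.83 -0.14  1.47  0.14  0.85 -0.54]
```

View pics/w10.png

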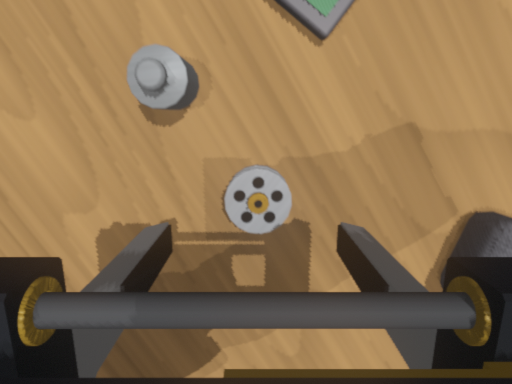

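Call:
{"fn": "drive_tool", "kwargs": {
  "plan": [
    [0,0,0,0.7,0.1,3,9],
    [0,0,0,0.7,0.1,6,8],
    [0,0,0,0.7,0.1,7.7,7],
    [0,0,0,0.7,0.1,7.9,6],
    [0,0,0,0.7,0.1,7.9,4]
  ],
  "squeeze": 40
}}

```text
time: 14.45
eef_pos: [691.0, -110.2, 203.9]
ee_rot: [0.873, 0.487, -0.0, 0.0]
contact_force: [0.6, 0.8, 0.3]
finger_gap: 61.8
```

Call:
{"fn": "drive_tool", "kwargs": {
  "plan": [
    [0,0,0,0,0,0,4],
    [0,0,0,0,0,0,4],
    [0,0,0,0,0,0,4],
    [0,0,0,0,0,0,4]
  ]
}}

```text
time: 14.85
eef_pos: [691.8, -109.3, 205.3]
ee_rot: [0.873, 0.488, 0.001, 0.001]
contact_force: [-0.5, -0.0, 6.5]
finger_gap: 48.2
```

Call:
{"fn": "drive_tool", "kwargs": {
  "plan": [
    [0,0,0,0,0,-0.5,4],
    [0,0,0,0,0,-2,4],
    [0,0,0,0,0,-5,4],
    [0,0,0,0,0,-9,4],
    [0,0,0,0,0,-10,4]
  ]
}}

```text
time: 15.35
eef_pos: [692.8, -108.9, 309.3]
ee_rot: [0.873, 0.488, 0.004, 0.002]
contact_force: [0.5, -1.4, -0.2]
finger_gap: 48.5
```

Call:
{"fn": "drive_tool", "kwargs": {
  "plan": [
    [0,0,0,0,0,0,4],
    [0,0,0,0,0,0,4]
  ]
}}

```text
time: 15.55
eef_pos: [690.7, -108.9, 303.0]
ee_rot: [0.873, 0.488, -0.001, -0.0]
contact_force: [-1.2, 0.7, -1.5]
finger_gap: 48.3
```

```bash
python3 -c "
from h import *
w=cap('wrist','w11')
a=np.radians(-79.6);X=np.array([np.cos(a),np.sin(a)]);Y=np.array([-X[1],X[0]]);C=np.array([467,319])
print(C-38*X+15*Y, C+56*X)
go(*(C-38*X+15*Y),110,100.4)"
```

```text
[474.89384454 359.08350307] [477.10907213 263.91999763]
turn [-0.003  0.    -0.732] shift cm [ 28.59 -42.86   1.29] | t 15.6 TCP [ 690.4 -108.9  302.2] psi 58.4 F [ 0.5 -0.8 -0.6] gap 47.9 j [ 0.2   0.81 -0.15  1.45  0.14  0.89 -0.54]
```

View pics/w11.png

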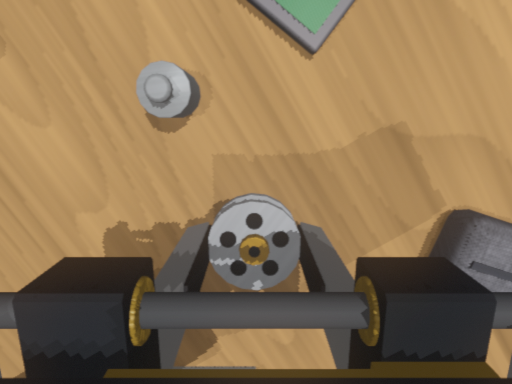

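Call:
{"fn": "drive_tool", "kwargs": {
  "plan": [
    [0,0,-0.04,1.6,-2.4,0,4],
    [0,0,-0.1,4,-6,0,4],
    [0,0,-0.16,6.4,-9.6,0,4],
    [0,0,-0.22,8.8,-13.2,0,4],
    [0,0,-0.28,11.2,-16.8,0,4]
  ]
}}

```text
time: 16.1
eef_pos: [605.2, 75.6, 301.9]
ee_rot: [0.795, 0.606, -0.001, -0.001]
contact_force: [0.0, 0.4, -1.3]
finger_gap: 47.9
```

```bash
python3 -c "
from h import *
go(475,359,110,100.4)"
```

```text
turn [-0.003  0.    -0.45 ] shift cm [ 23.86 -20.07   1.22] | t 16.1 TCP [605.2  75.6 301.9] psi 74.6 F [ 0.   0.4 -1.3] gap 47.9 j [-0.04  0.7  -0.21  1.72  0.2   0.74 -0.62]
```

Call:
{"fn": "drive_tool", "kwargs": {
  "plan": [
    [0,0,-0.07,3.1,-2.6,0.1,4],
    [0,0,-0.14,6.2,-5.2,0.2,4],
    [0,0,-0.21,9.3,-7.8,0.3,4],
    [0,0,-0.28,12.4,-10.4,0.4,4],
    [0,0,-0.35,15,-12.6,0.4,4]
  ]
}}

```text
time: 16.6
eef_pos: [523.6, 254.5, 297.9]
ee_rot: [0.677, 0.736, -0.001, -0.001]
contact_force: [-0.6, 0.2, -1.6]
finger_gap: 48.3
```

Call:
{"fn": "drive_tool", "kwargs": {
  "plan": [
    [0,0,-0.1,0,0,0,4],
    [0,0,-0.1,0,0,0,4]
  ]
}}

```text
time: 16.8
eef_pos: [524.4, 253.5, 298.1]
ee_rot: [0.64, 0.768, -0.001, -0.001]
contact_force: [-0.4, -0.5, -0.4]
finger_gap: 48.4
```

```bash
python3 -c "
from h import *
import pickle
w=cap('wrist','w12');pickle.dump(w,open('w12.pkl','wb'))
a=np.radians(-79.6);X=np.array([np.cos(a),np.sin(a)]);Y=np.array([-X[1],X[0]]);C=np.array([467,319])
th=np.radians(range(0,360,45)); print(proj(w,[(*(C+100*np.cos(t)*X+100*np.sin(t)*Y),15) for t in th]).round(0).tolist())
print(proj(w,[(*(C+20*X+y*Y),15) for y in (-95,95)]).round(0).tolist())
go(475,359,110,100.4)"
```

```text
[[201.0, 231.0], [287.0, 197.0], [328.0, 107.0], [292.0, 4.0], [191.0, -43.0], [94.0, 4.0], [66.0, 107.0], [113.0, 197.0]]
[[75.0, 133.0], [320.0, 134.0]]
turn [-0.003  0.001 -0.004] shift cm [11.39 -3.04  0.82] | t 16.85 TCP [525.1 252.2 298.2] psi 100.2 F [ 0.  -0.4 -0.9] gap 48.3 j [-0.3   0.68 -0.3   1.8   0.3   0.7  -0.59]
```

View pics/w12.png

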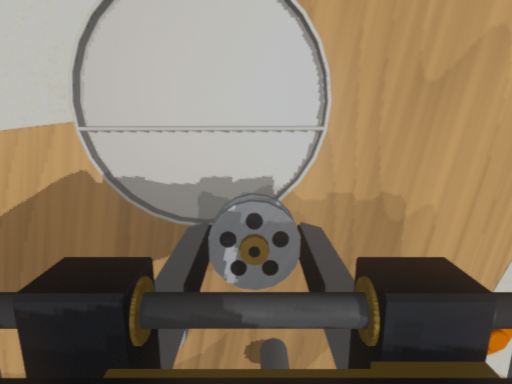

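The wrist view puts the dividing wall at row 128 and the tray's centre column at about 201. The tray is therefore about 3 mm further out in x and y than I had it, so its centre is at about (469.5, 322.5).

```bash
python3 -c "
from h import *
go(477,362,110,100.4)"
```

```text
turn [-0.003  0.001 -0.004] shift cm [11.65 -2.79  0.82] | t 16.85 TCP [525.1 252.2 298.2] psi 100.2 F [ 0.  -0.4 -0.9] gap 48.3 j [-0.3   0.68 -0.3   1.8   0.3   0.7  -0.59]
```

Call:
{"fn": "drive_tool", "kwargs": {
  "plan": [
    [0,0,0,3.5,-0.8,0.3,4],
    [0,0,0,7.5,-1.8,0.6,4],
    [0,0,0,11,-2.6,1,4],
    [0,0,0,11.6,-2.8,1,4],
    [0,0,0,11.6,-2.8,1,4]
  ]
}}

```text
time: 17.35
eef_pos: [476.9, 362.0, 288.9]
ee_rot: [0.641, 0.767, -0.001, -0.0]
contact_force: [0.3, -1.9, -1.2]
finger_gap: 48.2
```

Call:
{"fn": "drive_tool", "kwargs": {
  "plan": [
    [0,0,0,0,0,0,4]
  ]
}}

```text
time: 17.45
eef_pos: [478.4, 359.7, 289.2]
ee_rot: [0.642, 0.766, -0.001, 0.001]
contact_force: [-0.4, -0.3, -0.3]
finger_gap: 47.8
```

```bash
python3 -c "
from h import *
w=cap('wrist','w13')
go(477,362,30,100.4)"
```

```text
turn [-0.     0.002 -0.007] shift cm [ 0.3  -0.12  7.93] | t 17.5 TCP [478.7 359.5 289.3] psi 100.0 F [-0.2 -1.2 -0.1] gap 48.2 j [-0.52  0.71 -0.28  1.76  0.29  0.71 -0.78]
```

View pics/w13.png

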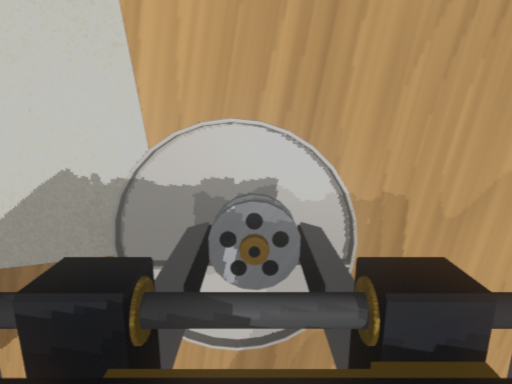

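Call:
{"fn": "drive_tool", "kwargs": {
  "plan": [
    [0,0,0,0.2,0,2,4],
    [0,0,0,0.2,0,4.5,4],
    [0,0,0,0.2,0,6.6,4],
    [0,0,0,0.2,0,7.6,4],
    [0,0,0,0.2,0,7.6,4]
  ]
}}

```text
time: 18.0
eef_pos: [477.4, 362.1, 212.5]
ee_rot: [0.642, 0.767, -0.001, 0.0]
contact_force: [0.0, -0.5, 0.0]
finger_gap: 48.5
```

Call:
{"fn": "drive_tool", "kwargs": {
  "plan": [
    [0,0,0,0,0,0.1,4],
    [0,0,0,0,0,0.2,4],
    [0,0,0,0,0,0.2,4]
  ]
}}

```text
time: 18.3
eef_pos: [477.3, 363.9, 212.6]
ee_rot: [0.641, 0.767, 0.001, 0.0]
contact_force: [-0.7, 0.0, -0.3]
finger_gap: 48.5
```

Call:
{"fn": "drive_tool", "kwargs": {
  "plan": [
    [0,0,0,0,0,0.1,4],
    [0,0,0,0,0,0.2,4],
    [0,0,0,0,0,0.2,4]
  ]
}}

```text
time: 18.6
eef_pos: [476.9, 363.8, 209.7]
ee_rot: [0.641, 0.768, 0.0, 0.0]
contact_force: [0.1, 1.3, -0.8]
finger_gap: 47.8
```

Call:
{"fn": "drive_tool", "kwargs": {
  "plan": [
    [0,0,0,0,0,0.1,4],
    [0,0,0,0,0,0.1,4]
  ]
}}

```text
time: 18.8
eef_pos: [476.9, 363.8, 208.5]
ee_rot: [0.641, 0.767, -0.0, -0.0]
contact_force: [-0.3, 0.9, -0.7]
finger_gap: 48.1
```

Call:
{"fn": "drive_tool", "kwargs": {
  "plan": [
    [0,0,0,0,0,0.1,4],
    [0,0,0,0,0,0.1,4]
  ]
}}

```text
time: 19.0
eef_pos: [476.9, 363.8, 208.3]
ee_rot: [0.641, 0.767, 0.0, 0.0]
contact_force: [-1.5, -0.6, 4.3]
finger_gap: 48.3
```

Call:
{"fn": "drive_tool", "kwargs": {
  "plan": [
    [0,0,0,0,0,0,5.3],
    [0,0,0,0,0,0,6],
    [0,0,0,0,0,0,6.3],
    [0,0,0,0,0,-2,6.3],
    [0,0,0,0,0,-6,6.3]
  ]
}}

```text
time: 19.5
eef_pos: [476.0, 362.9, 265.5]
ee_rot: [0.641, 0.768, -0.003, -0.001]
contact_force: [-0.1, 0.6, -0.9]
finger_gap: 63.1
```

Call:
{"fn": "drive_tool", "kwargs": {
  "plan": [
    [0,0,0,0,0,-4,7],
    [0,0,0,0,0,-6,7],
    [0,0,0,0,0,-6,7]
  ]
}}

```text
time: 19.8
eef_pos: [477.8, 364.6, 330.9]
ee_rot: [0.641, 0.767, 0.003, 0.001]
contact_force: [0.5, 1.5, -0.7]
finger_gap: 70.0
```

```bash
python3 -c "
from h import *
w=cap('wrist','w14')
go(568,106,120,100.4)"
```

```text
turn [ 0.003 -0.001 -0.003] shift cm [-27.     4.34   2.86] | t 19.85 TCP [477.2 364.  328.8] psi 100.2 F [-1.1 -0.7 -0.7] gap 70.2 j [-0.51  0.66 -0.31  1.73  0.26  0.79 -0.76]
```

View pics/w14.png

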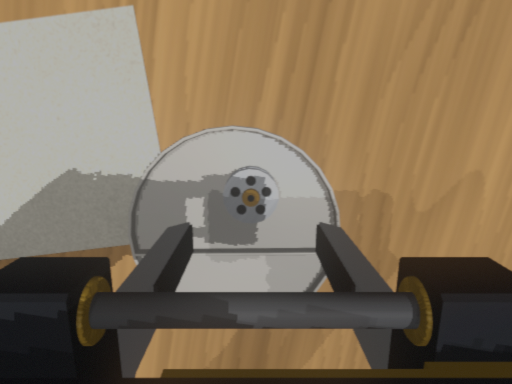

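The pulley lies flat in the larger compartment, hub at (251,197) and wall at row 250. Last is the small weight.

Call:
{"fn": "drive_tool", "kwargs": {
  "plan": [
    [0,0,0,-4.7,0.7,0.1,8],
    [0,0,0,-9.4,1.4,0.3,8],
    [0,0,0,-14,2.1,0.6,8],
    [0,0,0,-18.7,2.8,0.9,8],
    [0,0,0,-23.4,3.6,1.2,8]
  ]
}}

```text
time: 20.35
eef_pos: [553.7, 137.9, 313.7]
ee_rot: [0.641, 0.768, -0.001, -0.001]
contact_force: [0.9, 0.8, -0.1]
finger_gap: 80.1
```

Call:
{"fn": "drive_tool", "kwargs": {
  "plan": [
    [0,0,0,-4,0.6,1,8],
    [0,0,0,-7.8,0.8,1.4,8],
    [0,0,0,-7.8,0.8,1.4,8],
    [0,0,0,-7.8,0.8,1.4,8]
  ]
}}

```text
time: 20.75
eef_pos: [575.3, 63.4, 299.9]
ee_rot: [0.642, 0.767, -0.001, -0.001]
contact_force: [-0.4, 0.2, -0.4]
finger_gap: 80.1
```

```bash
python3 -c "
from h import *
import pickle
w=cap('wrist','w15');pickle.dump(w,open('w15.pkl','wb'))
print(proj(w,[(567.4,105,60)]))
go(567.4,105,100,100.4)"
```

```text
[[254.23753424 156.32798066]]
turn [-0.002 -0.001 -0.002] shift cm [ 4.07 -0.05  2.05] | t 20.8 TCP [575.2  65.1 300.4] psi 100.3 F [ 0.4  0.4 -0.5] gap 79.7 j [ 0.05  0.68 -0.32  1.81  0.31  0.71 -0.27]
```

View pics/w15.png

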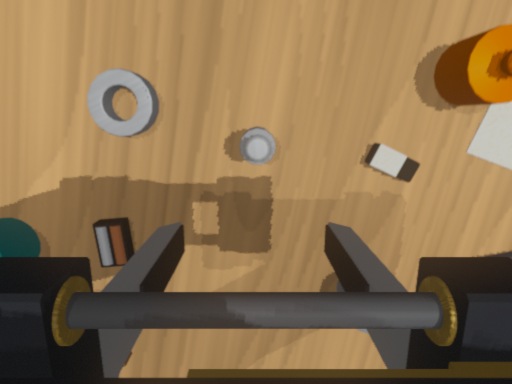

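```bash
python3 -c "
from h import *
import pickle
w=pickle.load(open('w15.pkl','rb'))
p=ray(w,[(258,149)],60)[0];print(p, ray(w,[(121,102)],20))
go(p[0],p[1],100,100.4)"
```

```text
[568.98278105 110.15832565  60.        ] [[462.46825566 122.93568105  20.        ]]
turn [-0.002 -0.001 -0.002] shift cm [4.55 0.19 2.05] | t 20.8 TCP [575.2  65.1 300.4] psi 100.3 F [ 0.4  0.4 -0.5] gap 79.7 j [ 0.05  0.68 -0.32  1.81  0.31  0.71 -0.27]
```

Call:
{"fn": "drive_tool", "kwargs": {
  "plan": [
    [0,0,0,2.3,0.1,1,7],
    [0,0,0,4.5,0.2,2,7],
    [0,0,0,4.5,0.2,2,7],
    [0,0,0,4.5,0.2,2,7]
  ]
}}

```text
time: 21.2
eef_pos: [569.2, 110.8, 281.4]
ee_rot: [0.64, 0.769, -0.0, -0.0]
contact_force: [-0.8, -0.4, -0.4]
finger_gap: 70.5
```

```bash
python3 -c "
from h import *
w=cap('wrist','w16')
go(569,109.7,25,100.4)"
```

```text
turn [-0.     0.    -0.001] shift cm [ 0.02 -0.05  7.67] | t 21.25 TCP [569.5 109.6 281.7] psi 100.3 F [ 0.9 -0.6  0.5] gap 69.6 j [-0.05  0.7  -0.3   1.82  0.32  0.67 -0.36]
```

View pics/w16.png

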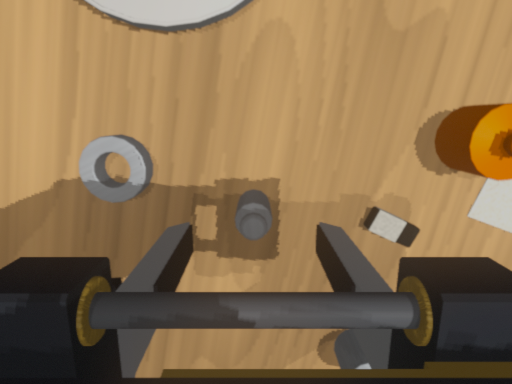

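Small weight centred (254,222) between the fingers (midpoint 254). Descending and gripping.

Call:
{"fn": "drive_tool", "kwargs": {
  "plan": [
    [0,0,0,0,0,3,7],
    [0,0,0,0,0,6,6],
    [0,0,0,0,0,7.6,5],
    [0,0,0,0,0,7.6,2],
    [0,0,0,0,0,7.6,2]
  ]
}}

```text
time: 21.75
eef_pos: [570.1, 108.6, 206.2]
ee_rot: [0.641, 0.767, 0.0, 0.0]
contact_force: [-0.2, -0.6, 0.1]
finger_gap: 41.4
```

Call:
{"fn": "drive_tool", "kwargs": {
  "plan": [
    [0,0,0,0,0,0,2],
    [0,0,0,0,0,0,2],
    [0,0,0,0,0,0,2],
    [0,0,0,0,0,0,2]
  ]
}}

```text
time: 22.15
eef_pos: [569.9, 109.1, 206.9]
ee_rot: [0.641, 0.767, 0.0, 0.0]
contact_force: [-2.2, -0.6, 6.9]
finger_gap: 25.3
```

Call:
{"fn": "drive_tool", "kwargs": {
  "plan": [
    [0,0,0,0,0,-0.5,2],
    [0,0,0,0,0,-2.5,2],
    [0,0,0,0,0,-5.5,2],
    [0,0,0,0,0,-8,2],
    [0,0,0,0,0,-8.5,2]
  ]
}}

```text
time: 22.65
eef_pos: [570.8, 109.6, 293.6]
ee_rot: [0.641, 0.767, 0.002, 0.002]
contact_force: [0.9, 0.1, -2.4]
finger_gap: 25.2
```

```bash
python3 -c "
from h import *
go(479.5,267.5,110,100.4)"
```

```text
turn [ 0.006 -0.001 -0.003] shift cm [17.16 -6.18  0.33] | t 22.65 TCP [570.8 109.6 293.6] psi 100.2 F [ 0.9  0.1 -2.4] gap 25.2 j [-0.04  0.69 -0.31  1.81  0.32  0.68 -0.35]
```

Call:
{"fn": "drive_tool", "kwargs": {
  "plan": [
    [0,0,0,3,-1.1,0,2],
    [0,0,0,7,-2.5,0,2],
    [0,0,0,11,-4,0,2],
    [0,0,0,14.5,-5.2,0,2],
    [0,0,0,17,-6.2,0,2]
  ]
}}

```text
time: 23.15
eef_pos: [476.6, 267.9, 289.9]
ee_rot: [0.64, 0.768, -0.0, -0.001]
contact_force: [-0.5, 0.3, -2.0]
finger_gap: 25.1
```

Call:
{"fn": "drive_tool", "kwargs": {
  "plan": [
    [0,0,0,0,0,0,2],
    [0,0,0,0,0,0,2],
    [0,0,0,0,0,0,2]
  ]
}}

```text
time: 23.45
eef_pos: [479.1, 264.1, 290.1]
ee_rot: [0.642, 0.767, -0.001, 0.0]
contact_force: [0.2, -0.1, -1.4]
finger_gap: 25.5
```

```bash
python3 -c "
from h import *
w=cap('wrist','w17')
a=np.radians(-79.6);X=np.array([np.cos(a),np.sin(a)]);Y=np.array([-X[1],X[0]]);C=np.array([469.5,322.5])
print(C+56*X,proj(w,[(*(C+20*X+y*Y),15) for y in (-95,95)]).round(0).tolist())
go(*(C+56*X),30,100.4)"
```

```text
[479.60907213 267.41999763] [[131.0, 155.0], [380.0, 154.0]]
turn [-0.     0.001 -0.005] shift cm [0.34 0.1  8.02] | t 23.5 TCP [479.2 264.  290.2] psi 100.1 F [-0.1  0.4 -3. ] gap 25.4 j [-0.37  0.65 -0.28  1.91  0.29  0.62 -0.66]
```

View pics/w17.png

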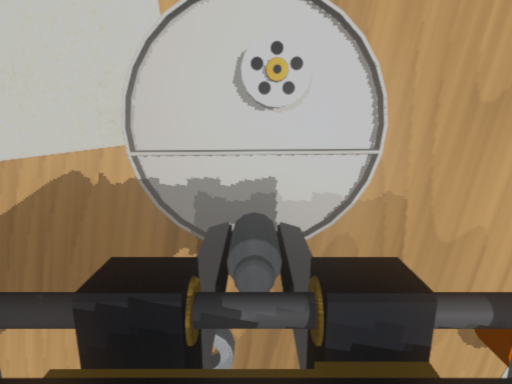

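Wall at row 152 (predicted 155), pulley well inside. Nudging 4–5 mm further in and lowering.

Call:
{"fn": "drive_tool", "kwargs": {
  "plan": [
    [0,0,0,0.4,0,2,2],
    [0,0,0,0.4,0,4.5,2],
    [0,0,0,0.4,0,6.6,2],
    [0,0,0,0.4,0,7.6,2],
    [0,0,0,0.4,0,7.7,2]
  ]
}}

```text
time: 24.0
eef_pos: [477.9, 268.3, 212.5]
ee_rot: [0.642, 0.767, -0.001, -0.0]
contact_force: [-0.5, 0.6, -1.4]
finger_gap: 25.5
```

Call:
{"fn": "drive_tool", "kwargs": {
  "plan": [
    [0,0,0,0,0,0.1,2],
    [0,0,0,0,0,0.2,2],
    [0,0,0,0,0,0.2,2]
  ]
}}

```text
time: 24.3
eef_pos: [478.1, 269.5, 212.5]
ee_rot: [0.641, 0.767, 0.001, 0.0]
contact_force: [-0.7, 0.7, -2.4]
finger_gap: 25.3
```

Call:
{"fn": "drive_tool", "kwargs": {
  "plan": [
    [0,0,0,0,0,0.1,2],
    [0,0,0,0,0,0.2,2],
    [0,0,0,0,0,0.2,2]
  ]
}}

```text
time: 24.6
eef_pos: [477.9, 269.5, 209.9]
ee_rot: [0.641, 0.767, 0.0, 0.0]
contact_force: [0.3, 0.5, -0.5]
finger_gap: 25.3
```

Call:
{"fn": "drive_tool", "kwargs": {
  "plan": [
    [0,0,0,0,0,0.1,2],
    [0,0,0,0,0,0.1,2]
  ]
}}

```text
time: 24.8
eef_pos: [477.8, 269.6, 209.9]
ee_rot: [0.641, 0.767, 0.0, 0.0]
contact_force: [-2.2, -0.8, 9.9]
finger_gap: 25.1
```

Contact (+9.9 N). Release, retreat, check.

Call:
{"fn": "drive_tool", "kwargs": {
  "plan": [
    [0,0,0,0,0,0,2.9],
    [0,0,0,0,0,0,3.6],
    [0,0,0,0,0,0,4],
    [0,0,0,0,0,-2,4],
    [0,0,0,0,0,-6,4]
  ]
}}

```text
time: 25.3
eef_pos: [476.8, 268.8, 266.8]
ee_rot: [0.641, 0.768, -0.003, -0.001]
contact_force: [1.2, 0.2, 0.1]
finger_gap: 39.9
```

Call:
{"fn": "drive_tool", "kwargs": {
  "plan": [
    [0,0,0,-3,0,-4,5],
    [0,0,0,-7,0,-7,5],
    [0,0,0,-11,0,-9,5],
    [0,0,0,-14,0,-10,5],
    [0,0,0,-14,0,-10,5]
  ]
}}

```text
time: 25.8
eef_pos: [504.0, 126.7, 369.9]
ee_rot: [0.644, 0.765, -0.0, 0.002]
contact_force: [-0.3, 0.8, -0.3]
finger_gap: 49.8
```

```bash
python3 -c "
from h import *
w=cap('wrist','w18');t=cap('top','t18');s=cap('side','s18')
go(600,-100,200,100.4)"
```

```text
turn [-0.    -0.001 -0.002] shift cm [-24.59   5.46  -1.18] | t 25.95 TCP [502.4 132.3 368.5] psi 100.3 F [-0.7 -0.3  0.8] gap 49.8 j [-0.07  0.51 -0.36  1.91  0.25  0.76 -0.38]
```

View pics/w18.png

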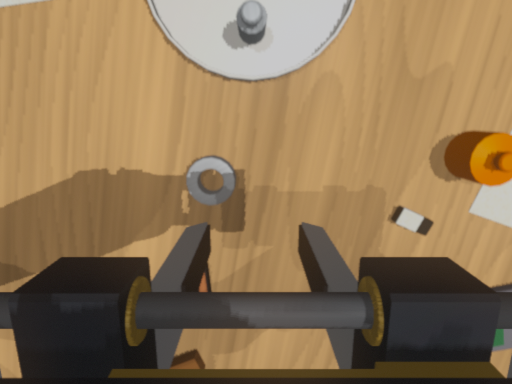

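View pics/t18.png

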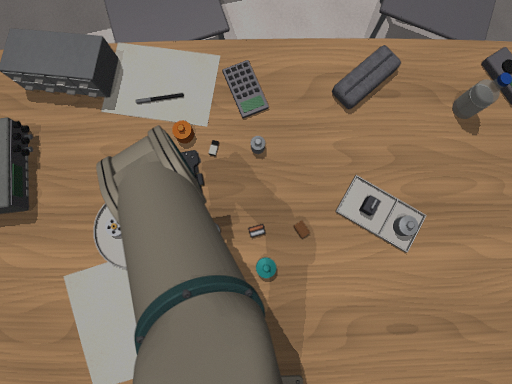

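View pics/s18.png

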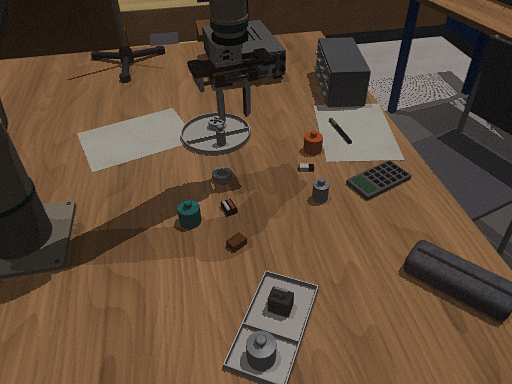

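Everything looks placed. I'll move the arm clear, over the emptied stock area, and measure the final positions.

Call:
{"fn": "drive_tool", "kwargs": {
  "plan": [
    [0,0,0,-4,0.4,-0.5,5],
    [0,0,0,-8.5,0.8,-1,5],
    [0,0,0,-13,1.2,-1.5,5],
    [0,0,0,-17.5,1.6,-2,5],
    [0,0,0,-22,2,-2.5,5]
  ]
}}

```text
time: 26.45
eef_pos: [562.0, -80.8, 393.1]
ee_rot: [0.64, 0.769, 0.0, -0.001]
contact_force: [0.2, -0.1, -0.4]
finger_gap: 50.0
```

Call:
{"fn": "drive_tool", "kwargs": {
  "plan": [
    [0,0,0,0,0,0,5],
    [0,0,0,0,0,0,5],
    [0,0,0,0,0,0,5]
  ]
}}

```text
time: 26.75
eef_pos: [561.4, -78.6, 393.1]
ee_rot: [0.64, 0.769, 0.0, -0.001]
contact_force: [-0.1, 0.2, 0.2]
finger_gap: 49.9
```

```bash
python3 -c "
from h import *
import pickle
t=cap('top');s=cap('side'); pickle.dump((t,s),open('cf.pkl','wb'))
zoom(t,85,185,95,95,6,'tfr'); zoom(t,330,165,100,95,6,'tfo'); zoom(s,170,105,90,55,8,'sfr');zoom(t,190,120,130,125,6,'tfm')
print(read_state()['eef_pos'])"
```

```text
[561.36540076 -78.70865209 393.38629679]
```

View pics/tfr.png

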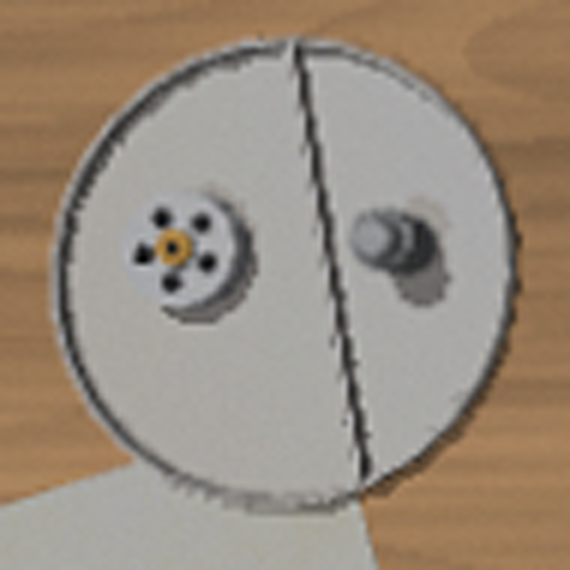

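View pics/tfo.png

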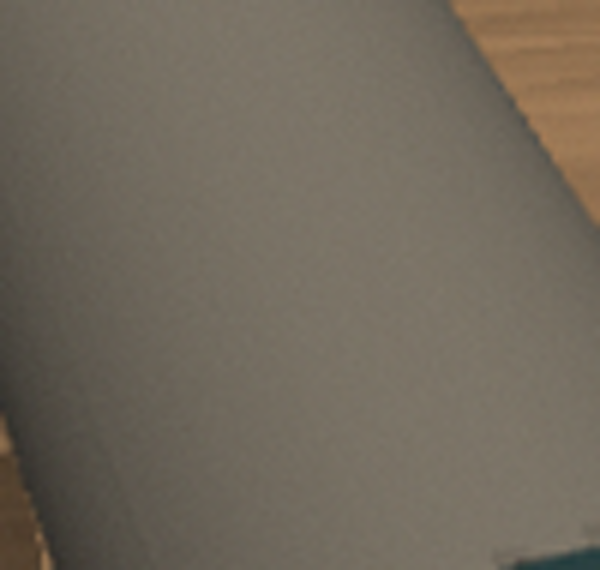

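View pics/tfm.png

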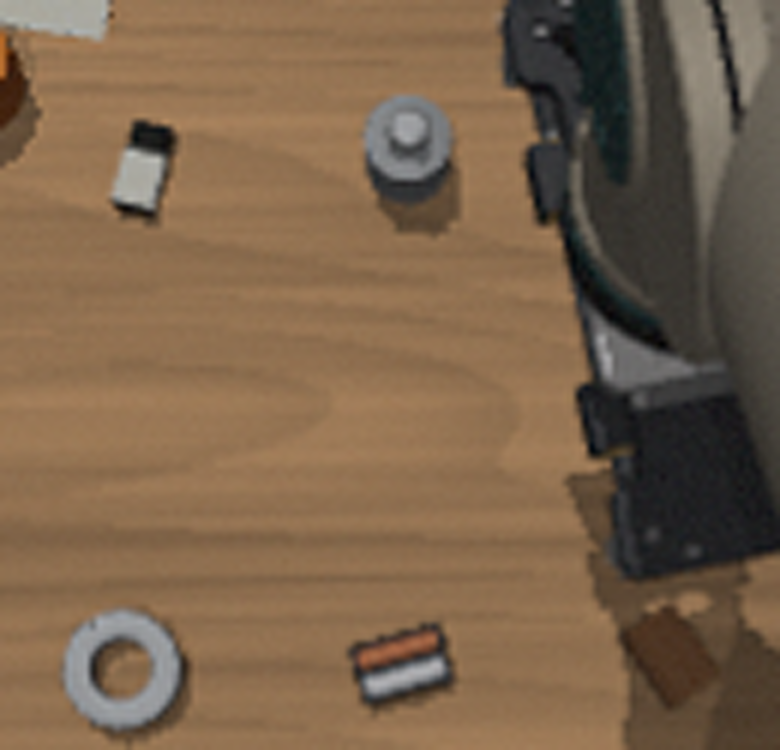

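View pics/sfr.png

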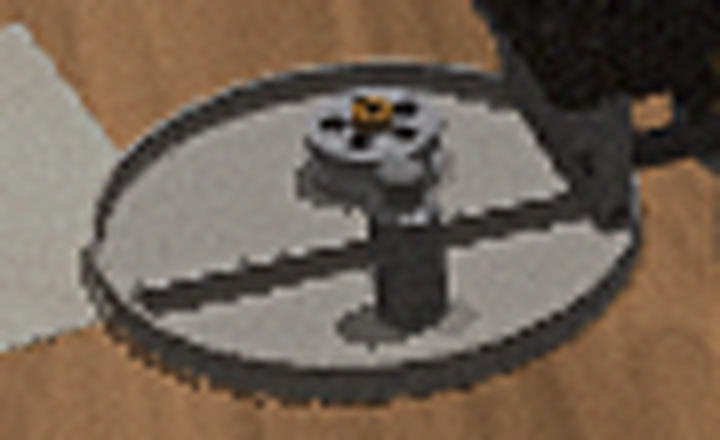

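Run:
```python
from h import *
im=cv2.imread('pics/t18.png'); cv2.imwrite('pics/t18z.png',cv2.resize(im[165:260,330:430],None,fx=6,fy=6,interpolation=cv2.INTER_CUBIC))
import pickle
t,s=pickle.load(open('cf.pkl','rb'))
f=lambda p,x0,y0:(np.array(p,float)+.5)/6-.5+[x0,y0]
a=np.radians(-79.6);X=np.array([np.cos(a),np.sin(a)]);Y=np.array([-X[1],X[0]]);C=np.array([467,320.5])
for n,p,z in(("pulley",(173,248),29),("small",(373,236),63)):
    d=ray(t,[f(p,85,185)],z)[0][:2]-C; print(n,d@X,d@Y)
```

```text
pulley -41.12842150675651 16.369907710870873
small 52.73520914353797 0.8605214550874987
```

View pics/t18z.png

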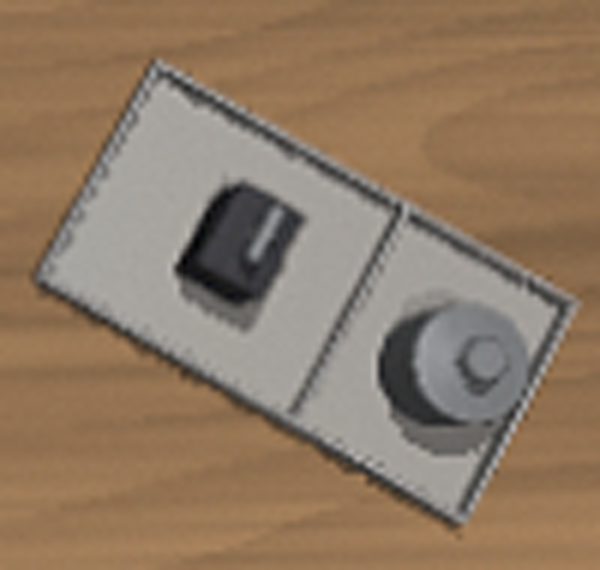

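Run:
```python
from h import *
import pickle
t,s=pickle.load(open('cf.pkl','rb'))
f=lambda p,x0,y0:(np.array(p,float)+.5)/6-.5+[x0,y0]
a=np.radians(-121.4);X=np.array([np.cos(a),np.sin(a)]);Y=np.array([-X[1],X[0]]);C=np.array([497.3,-317.8])
for n,p,z in(("clamp",(265,236),63),("large button",(487,357),63),("large rim",(470,362),47)):
    d=ray(t,[f(p,330,165)],z)[0][:2]-C; print(n,d@X,d@Y)
s_=read_state(); print(s_["eef_pos"],s_["contact_force"],s_["time"])
workorder.finish_job()
```

```text
clamp -37.667274370409125 -1.0925415326745913
large button 65.31717835520467 1.4142076572580429
large rim 65.1329240574894 0.0888531428374435
[561.36540076 -78.70865209 393.38629679] [ 0.02975062 -0.5706551   1.15556923] 26.85
the job is handed in; nothing more can be done
```

Both kits are made up, and I handed the job in at 26.85 s, well under the 96 s limit. Each of the four pieces was gripped, carried clear of the bench, and lowered in small steps until the force reading showed contact with the tray floor. Only then did I open the fingers.

My last check used the top camera, giving each piece's position in its own tray's frame:

| Piece | x (mm) | Allowed x (mm) | y (mm) |
|---|---|---|---|
| Boss clamp (oblong tray) | -38 | -90 to 7 | -1 |
| Largest weight (oblong tray) | +65 | 42 to 82 | about +1 |
| Pulley (round tray) | -41 | -80 to 0 | +16 |
| Smallest weight (round tray) | +53 | 28 to 90 | +1 |

- **Margins:** all four pieces are inside their allowed ranges in x and y. In the pictures they stand upright and flat on the tray floor. I did not measure height or tilt directly.
- **Left alone:** the middle weight and the collar look to be at the same pixels in the top view as at the start.
- **Arm:** it ended about 390 mm up over the stock area, touching nothing.
- **Disagreements:** the side and top cameras disagreed by 2–7 mm in y. The wrist view put the round tray about 3–5 mm from my first estimate, so I corrected for that. These differences are smaller than the margins above.

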